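Clear the jammed sweets chute and fill the order tray

TASK

A customer is waiting for every carton of sweets there is on the counter and in the dispenser, but one carton has turned crosswise and jammed in the throat of the sloping chute, under the clear covers. Take the push stick up and off its hook and use it, not the gripper's fingers, to push the jammed carton from below back up the chute until it is fully clear of the covers; hang the stick back on the hook and lift the carton out. Lay all the cartons in the cardboard order tray in a single layer, setting each one down gently rather than dropping it, and leave the rest of the counter undisturbed.

Things in the scene. Friction and masses are not known exactly. Their poses are not given: they have to be found in the camera images.
- chute: Plywood box dispenser fixed on the counter. Origin on the counter below the throat; x points level up the chute, y left, z up. Its floor rises towards +x at 0.28 rad (16 degrees); cartons lie on it by friction and stay where they are left. All walls are 8 mm thick and stand 38 mm above the floor. Inside it is 60 mm wide in the open outlet lane, tapering out to 150 mm in the open hopper.
- chute_throat (a point): on the chute's floor, mid-width, where the lane ends and the taper begins (above the chute's origin, 50 mm above the counter). Along the slope from here: the lane runs 110 mm down to a 14 mm high stop; the taper runs 90 mm up, its width growing evenly from 60 to 150 mm; the hopper runs on to an end board 282 mm up
- cover_end (a point): on the chute's floor, mid-width, below the upper end of the two clear plastic covers, 105 mm up the slope from chute_throat. The covers, 4 mm thick, lie on the walls from here down to 5 mm below chute_throat, undersides 38 mm above the floor, leaving only a slot 44 mm wide open along the middle (22 mm each side). Lane and hopper have no cover
- stand: Steel hook stand fixed to the counter: base 140 x 110 x 10 mm (x = -30 to +110), post at the back (x = +75 to +95 mm, 160 mm high); from it a double hook points to -x: two level rods 8 mm thick at y = +18 and -18 mm (28 mm free between), tops 165 mm up, each ending at x = -39 mm in an upturned tip 18 mm higher than the rod. Origin on the counter under the hook seat; x towards the post, y left
- hook_seat (a point): the place on the double hook where the push stick's crossbar hangs: midway between the rods, level with their tops, 165 mm above the counter, above the stand's origin
- stick: T-shaped wooden push stick, 184 mm long, 0.12 kg, hanging upright with its stem between the hook's rods. Origin at the centre of its underside, z up the stem. Foot paddle 12 (x) x 34 (y) mm, 34 mm high; round stem 14 mm thick; flat-sided crossbar 24 (x) x 84 (y) mm from z = 150 to 184 mm, to grip by its long faces. The foot cannot pass up between the rods: lift it over the tips and out to the stand's -x
- stick_bar (a point): centre of the underside of the push stick's crossbar (150 mm above the stick's underside)
- carton_stuck: paperboard carton of sweets 100 x 50 x 32 mm (x, y, z), white with a dark red band round its middle, 0.08 to 0.17 kg; origin at its middle (16 mm above its underside), x along its length, z up. This one lies crosswise in the throat, its underside on the sloping floor and both its ends under the covers, wedged between the tapering walls; its length runs roughly along the chute's y.
- carton_queued: paperboard carton of sweets 100 x 50 x 32 mm (x, y, z), white with a dark red band round its middle, 0.08 to 0.17 kg; origin at its middle (16 mm above its underside), x along its length, z up. It lies lengthwise on the slope in the open hopper above the jam. May be absent (None).
- carton_1: paperboard carton of sweets 100 x 50 x 32 mm (x, y, z), white with a dark red band round its middle, 0.08 to 0.17 kg; origin at its middle (16 mm above its underside), x along its length, z up. It lies flat on the counter to the left of the chute. May be absent (None).
- carton_2: paperboard carton of sweets 100 x 50 x 32 mm (x, y, z), white with a dark red band round its middle, 0.08 to 0.17 kg; origin at its middle (16 mm above its underside), x along its length, z up. It lies flat on the counter to the left of the chute. May be absent (None).
- carton_3: paperboard carton of sweets 100 x 50 x 32 mm (x, y, z), white with a dark red band round its middle, 0.08 to 0.17 kg; origin at its middle (16 mm above its underside), x along its length, z up. It lies flat on the counter to the left of the chute. May be absent (None).
- tray: Open corrugated-board order tray fixed on the counter, outside 250 (x) x 270 (y) x 55 mm high, walls and floor 5 mm thick; origin under its middle
- tag_holder: Leave alone: price-tag holder: wooden foot 50 x 60 mm with a small white upright card, 47 mm high, origin under its middle
- cookie_tin: Leave alone: low round steel tin, 76 mm across, 50 mm high, origin under its middle
- sweets_jar: Leave alone: amber glass jar, 90 mm across, 120 mm high, origin under its middle
- tea_can: Leave alone: dark steel can, 80 mm across, 130 mm high, origin under its middle
- tape_dispenser: Leave alone: black tape dispenser 130 x 50 mm, 73 mm high, origin under its middle
- mug: Leave alone: white mug, 72 mm across, 80 mm high, origin under its middle
Things that resemble listed ones, but are neither listed nor needed, are in the scene too. Leave any green or orange look-alike of the carton_3 alone.

How it is judged (in metres and radians):
On the way, in this order (a step that is already met when the one before it is completed fails the run):
1. the push stick is lifted off its hook (distance between stick_bar and hook_seat above 0.06 m), for 0.2 s.
2. the jammed carton has been pushed up the chute, clear of the covers, and lies in the hopper (x of carton_stuck in the frame of chute between 0.12 and 0.26 m and z of carton_stuck in the frame of chute below 0.14 m and y of carton_stuck in the frame of chute between -0.06 and 0.06 m), for 0.2 s.
3. the freed carton is lifted out of the chute (z of carton_stuck in the frame of chute above 0.18 m), for 0.1 s.
At the end, for the whole second after the job is handed in: Every carton present lies still in the tray in one layer, its middle at least 15 mm inside the walls and under 45 mm above the counter; the stick hangs still and upright (0.15 rad) on its hook, the middle of its crossbar's underside within 25 mm of the seat (x of carton_1 in the frame of tray between -0.105 and 0.105 m and y of carton_1 in the frame of tray between -0.115 and 0.115 m and z of each of carton_1, carton_2, carton_3, carton_queued, carton_stuck in the frame of tray below 0.045 m and linear speed of each of carton_1, carton_2, carton_3, carton_queued, carton_stuck below 0.02 m/s and x of carton_2 in the frame of tray between -0.105 and 0.105 m and y of carton_2 in the frame of tray between -0.115 and 0.115 m and x of carton_3 in the frame of tray between -0.105 and 0.105 m and y of carton_3 in the frame of tray between -0.115 and 0.115 m and x of carton_queued in the frame of tray between -0.105 and 0.105 m and y of carton_queued in the frame of tray between -0.115 and 0.115 m and x of carton_stuck in the frame of tray between -0.105 and 0.105 m and y of carton_stuck in the frame of tray between -0.115 and 0.115 m and distance between stick_bar and hook_seat below 0.025 m and angle between stick's own z axis and vertical below 0.15 rad and linear speed of stick below 0.03 m/s); the robot touches nothing.
It fails at once if the fingers touch the jammed carton while it is still under the covers (contact force between the fingers and carton_stuck above 0.5 N and x of carton_stuck in the frame of chute between -0.03 and 0.11 m and z of carton_stuck in the frame of chute below 0.115 m and y of carton_stuck in the frame of chute between -0.07 and 0.07 m).
It fails at once if a carton is dropped into the tray (it lands faster than 1.2 m/s) ((linear speed of carton_1 above 1.2 m/s and x of carton_1 in the frame of tray between -0.12 and 0.12 m and y of carton_1 in the frame of tray between -0.13 and 0.13 m and z of carton_1 in the frame of tray below 0.08 m) or (linear speed of carton_2 above 1.2 m/s and x of carton_2 in the frame of tray between -0.12 and 0.12 m and y of carton_2 in the frame of tray between -0.13 and 0.13 m and z of carton_2 in the frame of tray below 0.08 m) or (linear speed of carton_3 above 1.2 m/s and x of carton_3 in the frame of tray between -0.12 and 0.12 m and y of carton_3 in the frame of tray between -0.13 and 0.13 m and z of carton_3 in the frame of tray below 0.08 m) or (linear speed of carton_queued above 1.2 m/s and x of carton_queued in the frame of tray between -0.12 and 0.12 m and y of carton_queued in the frame of tray between -0.13 and 0.13 m and z of carton_queued in the frame of tray below 0.08 m) or (linear speed of carton_stuck above 1.2 m/s and x of carton_stuck in the frame of tray between -0.12 and 0.12 m and y of carton_stuck in the frame of tray between -0.13 and 0.13 m and z of carton_stuck in the frame of tray below 0.08 m)).
It fails at once if something else on the counter is pushed more than 30 mm (distance of any of tag_holder, cookie_tin, sweets_jar, tea_can, tape_dispenser, mug from where it was at the start of the episode above 0.03 m).
Of carton_1, carton_2, carton_3, carton_queued only 2 to 4 are there at a start; the rules pass over those that are not, and their reading is None.
At some moment in a run one of carton_1, carton_2, carton_3 may be knocked a few centimetres aside while the robot is not near it.
It also fails if it takes over 210 s, if anything falls off the work surface, if the arm or the gripper's body presses on something with over 40 N, if the wrist force passes 120 N, or if a joint passes its speed limit or range.

ROBOT

A 6-joint arm with a two-finger parallel gripper is mounted at the origin on the work surface. World frame = base frame: x ahead of the robot, y to its left, z up, the work surface at z = 0. Lengths are in mm, angles in degrees, forces in N, time in s.
With the tool pointing down it reaches from about 300 to 850 mm from the base axis. Payload 4.2 kg.
Tool frame: the origin (TCP) lies between the finger pads; the fingertips stand 19 mm ahead of it and the grasp point (between the pads) is the TCP (env.tips_ahead is the distance from the TCP to the fingertips, in mm); z points along the fingers, y is the direction in which the jaws open and shut (so a half turn about z gives the same grasp; the last joint's range is limited). The gripper opens to 91 mm and grips with 3 to 60 N. Pads are 32 mm wide; open, the fingers measure 118 mm over their backs; the gripper's body (76 mm by 178 mm) begins 60 mm behind the grasp point.
Start: joints at [70.76, 18.312, 89.639, -0, 72.044, -1.146], TCP at [178.584, 546.579, 232.976] pointing down, gripper open.
Joint ranges: [-177.97, 177.97], [-48.28, 115.42], [12.27, 149.76], [-77.06, 257.06], [2.81, 150.46], [-146.56, 146.56]. Speed limits (degrees/s): [147.25, 147.25, 180, 180, 180, 180].

INTERFACE

Orientations are given as [roll, pitch, yaw] about the fixed x, y, z axes, in that order (R = Rz(yaw) Ry(pitch) Rx(roll)).
In Python, from workcell import telemetry, viewer, job_done, env gives the robot as it stands. The module is installed in compiled form; this text tells all that it offers.
- The arm moves only by the shell command python3 -m jog 'ROWS' [FORCE]. ROWS is JSON, a list of rows, each a list of 3 entries, a list of its own where there are three numbers: the shift along the tool's x, y, z in cm, then the turn about the tool's z in degrees, then the opening, from 0 (shut) to 1 (fully open). A call has 1 to 10 rows; each row shifts and turns the pose as measured when the row begins, along the tool's axes as they then stand; what a row does not reach is not made up. A row lasts 1/8 s, in which the tool goes at most 62.5 mm and 10.7 degrees, less where a joint would pass 70% of its speed; a pose out of reach is approached as far as the arm can. A call is refused whole if a number of a shift passes 6.25 or a number of a turn 10.7, either way. A call with a gripper value outside its range is refused whole. The fingers move at their own pace and stop on an object; FORCE is the grip in N (left out, the last holds). Time passes only in rows, so rows that do not move let the fingers close. It gives the time, the measured TCP pose, the force and the opening at its end, in the units of the state.
- telemetry.state(): the state, without advancing time (a new reading comes with each control period).
- viewer.grab_frame(name): name is "scene" or "side" or "wrist"; returns a dict with "color" (480x640x3 uint8, red, green, blue), "K" (3x3 intrinsics, pixels), "k1" (the pictures are not rectified: a ray, as slopes to the right and down, at radius r is drawn at 1 + k1 r^2 times it, then the intrinsics apply), "rvec" (rotation vector, rad) and "tvec" (3), from world to camera coordinates, as OpenCV has them. Camera axes: x right, y down, z forward; pixel columns grow to the right and rows downward; lengths in mm; the calibration is good to about 2 mm. A picture is of the moment at which its call begins. There is no depth.
- job_done(): hands the job in, once; it reports no verdict.
The state is a dict: "time_s": time; "qpos": joint angles; "qvel": joint speeds; "effort": joint torques, N m; "ee_pos": TCP position; "ee_rot": TCP orientation; "force": force on the tool from outside, world axes, zero at the start; "torque": the same for the moment, N m; "gripper_width": finger opening in mm.
Only numpy, scipy, OpenCV 4.12 (cv2) and the standard library are available. Lean on these libraries where they do the work, as an engineer would, in place of code of your own. Each camera call takes 0.05 s, during which the arm holds its last target. There are 200 camera calls.

## Working session

There is one attempt and no reset: what is moved stays moved. The work goes in short steps, Python scripts to look and compute and a shell command to move; the robot and the scene stay as the last step left them, time stands still between calls to the robot, and variables do not carry over. Pictures are saved under pics/ and viewed, about 12 in all and at most 16, crops included, and the job is handed in when it is done.

```bash
mkdir -p pics; cat > h.py <<'E'
import numpy as np, cv2
from scipy.spatial.transform import Rotation as R
from workcell import telemetry, viewer, job_done, env
def grab(n,fn=None):
    f=viewer.grab_frame(n)
    if fn: cv2.imwrite('pics/'+fn,cv2.cvtColor(f['color'],cv2.COLOR_RGB2BGR))
    return f
def cam(f):
    Rm=cv2.Rodrigues(np.array(f['rvec'],float))[0]; t=np.array(f['tvec'],float).reshape(3)
    return Rm,t,-Rm.T@t
def ray(f,px):
    K=np.array(f['K'],float); Rm,t,c=cam(f)
    p=cv2.undistortPoints(np.array(px,float).reshape(-1,1,2),K,np.array([f['k1'],0,0,0,0.]))[:,0]
    d=np.c_[p,np.ones(len(p))]@Rm
    return c,d
def plane(f,px,z):
    c,d=ray(f,px); return c+d*((z-c[2])/d[:,2])[:,None]
def proj(f,P):
    return cv2.projectPoints(np.array(P,float).reshape(-1,1,3),np.array(f['rvec'],float),np.array(f['tvec'],float),np.array(f['K'],float),np.array([f['k1'],0,0,0,0.]))[0][:,0]
def tri(fs,pxs):
    A=np.zeros((3,3));b=np.zeros(3)
    for f,p in zip(fs,pxs):
        c,d=ray(f,[p]);d=d[0]/np.linalg.norm(d[0]);M=np.eye(3)-np.outer(d,d);A+=M;b+=M@c
    return np.linalg.solve(A,b)
E
python3 - <<'E'
from h import *
for n in ['scene','side','wrist']:
    f=grab(n,n+'0.png'); print(n,cam(f)[2].round(),f['k1'],np.array(f['K'])[0,0], (cam(f)[0][2]).round(2))
s=telemetry.state(); print(s)
E
```

```text
scene [1419.  121. 1074.] -0.17386323894587646 572.3170783004912 [-0.69 -0.04 -0.72]
side [   5. -465.  906.] -0.0357521799156768 456.8461865683015 [ 0.46  0.49 -0.74]
wrist [114. 568. 384.] -0.06630054236863446 392.52376104496136 [ 0.23 -0.08 -0.97]
{'time_s': 0.15, 'qpos': array([ 7.07601627e+01,  1.83437085e+01,  8.96882798e+01, -4.89075237e-04,
        7.20444449e+01, -1.14530475e+00]), 'qvel': array([ 0.00389498, -0.17143555, -0.19471527,  0.06652824, -0.09338797,
        0.01245334]), 'effort': array([-6.62255206e-04, -4.12775588e+01, -2.32154274e+01,  7.26938294e-02,
        4.34575067e-02, -8.53195615e-05]), 'ee_pos': array([178.47057466, 546.24372747, 232.32260538]), 'ee_rot': array([-1.79923573e+02, -1.06278466e-03,  1.61905618e+02]), 'force': array([-0.00854184,  0.95763481, -0.01132424]), 'torque': array([-0.04460358, -0.01657833,  0.00645886]), 'gripper_width': 91.4205189476271}
```

View pics/scene0.png

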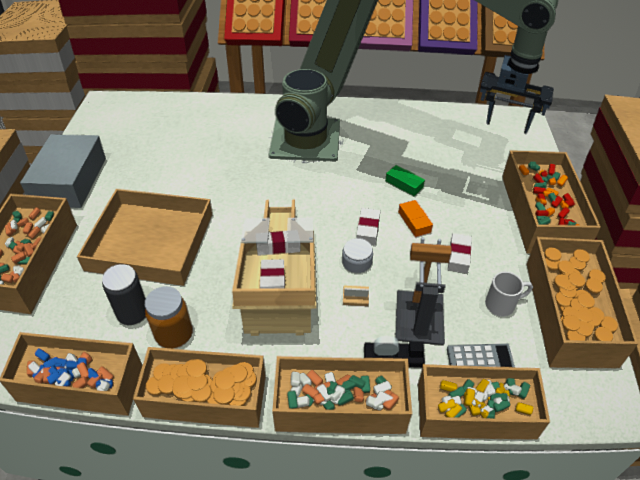

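View pics/side0.png

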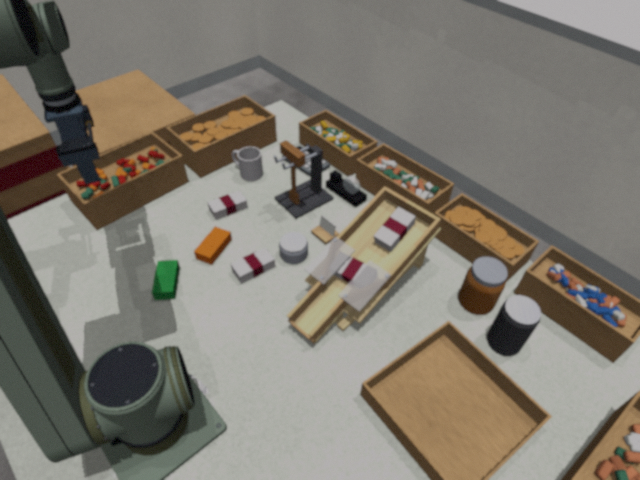

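```bash
python3 - <<'E'
import cv2
a=cv2.imread('pics/scene0.png')[170:350,225:485]; cv2.imwrite('pics/c1.png',cv2.resize(a,None,fx=3.07,fy=3.07,interpolation=cv2.INTER_CUBIC))
a=cv2.imread('pics/side0.png')[130:350,200:450]; cv2.imwrite('pics/c2.png',cv2.resize(a,None,fx=2.7,fy=2.7,interpolation=cv2.INTER_CUBIC))
E
```

```text
(no output)
```

View pics/c1.png

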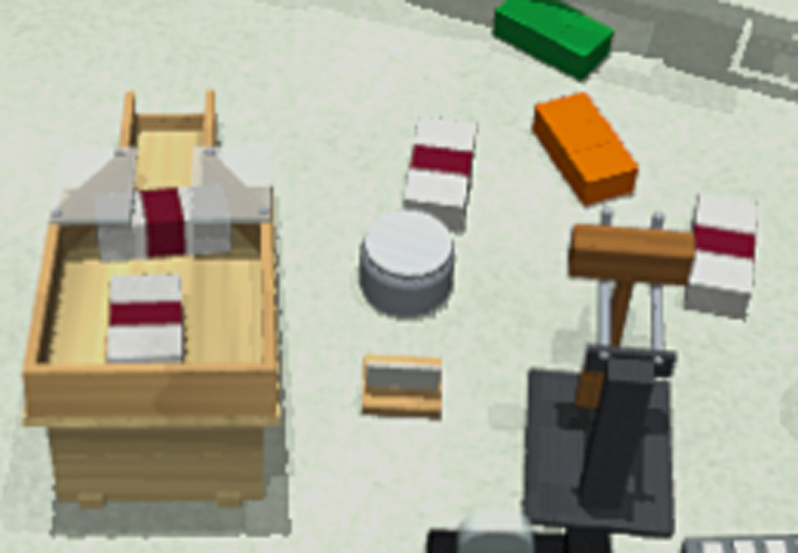

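View pics/c2.png

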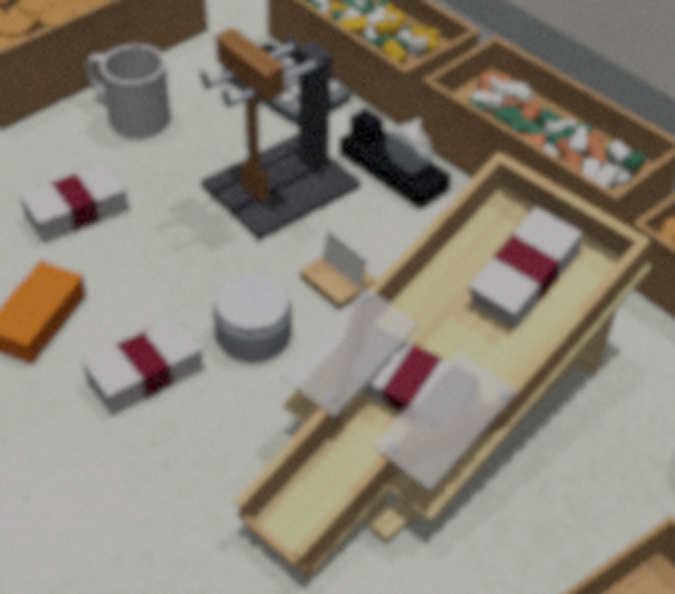

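```bash
python3 - <<'E'
from h import *
S=grab('scene');D=grab('side')
c1=lambda *p:(225+p[0]/3.07,170+p[1]/3.07)
c2=lambda *p:(200+p[0]/2.7,130+p[1]/2.7)
T={'laneL':((214,95),(243,505)),'laneR':((126,93),(308,567)),'hopL':((280,367),(500,155)),'hopR':((27,368),(648,238)),'bartop':((632,243),(251,57)),
'tinTop':((407,243),(253,305)),'queuedband':((146,313),(528,262)),'stuckband':((161,207),(412,376))}
for k,(a,b) in T.items():
    P=tri([S,D],[c1(*a),c2(*b)]); print(k,P.round(1),(proj(S,[P])[0]-c1(*a)).round(1))
print('trayR/L etc')
for a,b in [((115,191),(457,478)),((211,200),(362,390)),((166,283),(448,325)),((80,262),(548,412))]:
    print(plane(S,[a],55).round()[0],plane(D,[b],55).round()[0])
for n,q in {'A':[(415,118),(478,122),(465,208),(405,200)],'B':[(695,195),(757,200),(748,290),(685,285)]}.items():
    P=plane(S,[c1(*p) for p in q],32); v=(P[3]-P[0]+P[2]-P[1])/2; print(n,P.mean(0).round(),np.hypot(*v[:2]),np.degrees(np.arctan2(v[1],v[0])))
for n,q in {'A':[(85,365),(175,325),(203,352),(110,392)],'B':[(25,198),(105,168),(127,190),(42,220)]}.items():
    P=plane(D,[c2(*p) for p in q],32); v=(P[1]-P[0]+P[2]-P[3])/2; print(n,P.mean(0).round(),np.hypot(*v[:2]),np.degrees(np.arctan2(v[1],v[0])))
E
```

```text
laneL [338.6  -4.5  49.5] [-1.7  0.9]
laneR [340.4 -81.3  48.2] [-2.3  1. ]
hopL [714.7  75.1 164.3] [-2.3  1.1]
hopR [728.2 -87.9 167.5] [-1.6  0.5]
bartop [613.6 310.3 191.1] [-1.2  0.9]
tinTop [490.6 163.8  44.4] [-1.   0.6]
queuedband [652.5 -20.9 137.5] [-1.9  0.8]
stuckband [511.7 -25.8  95.3] [-0.8  0.4]
trayR/L etc
[ 333. -490.   55.] [ 345. -463.   55.]
[ 352. -219.   55.] [ 337. -237.   55.]
[ 633. -270.   55.] [ 585. -257.   55.]
[ 587. -499.   55.] [ 573. -509.   55.]
A [383. 194.  32.] 99.80402098145707 -5.531706933690752
B [459. 421.  32.] 100.839413250687 -10.618885993678182
A [379. 184.  32.] 93.71745891386672 -9.916562085427225
B [458. 413.  32.] 92.93849901562565 -10.833969054383003
```

```bash
cat >> h.py <<'E'
def to(x,y,z,yaw=None,s=None):
    """turn first, then the shift (cm) in the turned tool frame, to a world TCP target with the tool pointing down"""
    s=s or telemetry.state(); Rm=R.from_euler('xyz',s['ee_rot'],degrees=True).as_matrix()
    y0=s['ee_rot'][2]
    dy=0 if yaw is None else (yaw-y0+180)%360-180
    Rm=R.from_euler('z',dy,degrees=True).as_matrix()@Rm
    d=Rm.T@(np.array([x,y,z])-s['ee_pos'])/10
    n=max(1,int(np.ceil(np.abs(d).max()/5.5)))
    print('at',s['ee_pos'].round(1),'yaw',round(y0,1),'turn',round(-dy,1),'shift cm',d.round(2),'=',n,'x',(d/n).round(2))
def fr(o,yaw,p):
    c,s_=np.cos(np.radians(yaw)),np.sin(np.radians(yaw)); p=np.array(p,float)
    return np.array(o[:2])+[c*p[0]-s_*p[1],s_*p[0]+c*p[1]]
E
python3 -c "
from h import *
to(450,417,170,169.2)"
```

```text
at [178.5 546.4 232.6] yaw 161.9 turn -7.3 shift cm [-29.09  -7.62   6.26] = 6 x [-4.85 -1.27  1.04]
```

```bash
python3 -m jog '[[[0,0,0],-7.3,1],[[-4.85,-1.27,1],0,1],[[-4.85,-1.27,1],0,1],[[-4.85,-1.27,1],0,1],[[-4.85,-1.27,1],0,1],[[-4.85,-1.27,1],0,1],[[-4.85,-1.27,1],0,1],[[0,0,0],0,1],[[0,0,0],0,1]]' 15; python3 - <<'E'
from h import *
f=grab('wrist','w1.png'); s=telemetry.state(); print(s['ee_pos'],s['ee_rot'],s['qpos'].round(1))
E
```

```text
time_s: 1.38
ee_pos: [458.0, 415.9, 169.5]
ee_rot: [180.0, -0.1, 169.6]
force: [0.4, -0.5, -0.1]
gripper_width: 91.2
[457.85451077 415.94369399 169.46638704] [ 1.79984648e+02 -7.49734410e-02  1.69645154e+02] [ 41.2  24.7  89.1   0.1  66.2 -38.5]
```

View pics/w1.png

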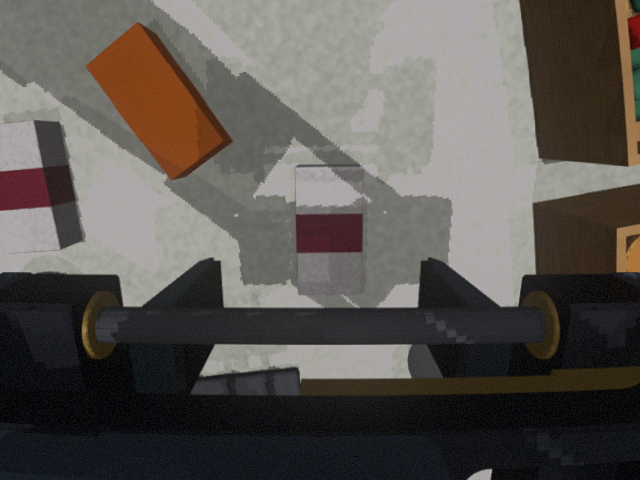

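```bash
cat >> h.py <<'E'
def red(f,z,amin=150):
    """centre and long-axis angle of each dark red band's top face on plane z"""
    h=cv2.cvtColor(f['color'],cv2.COLOR_RGB2HSV); m=(((h[...,0]>165)|(h[...,0]<4))&(h[...,1]>110)&(h[...,2]>40)&(h[...,2]<170)).astype(np.uint8)
    m=cv2.morphologyEx(m,cv2.MORPH_OPEN,np.ones((3,3)))
    out=[]
    for c in cv2.findContours(m,cv2.RETR_EXTERNAL,cv2.CHAIN_APPROX_NONE)[0]:
        if cv2.contourArea(c)<amin: continue
        r=cv2.minAreaRect(plane(f,c[:,0],z)[:,:2].astype(np.float32)); B=cv2.boxPoints(r)
        e=[B[1]-B[0],B[2]-B[1]]; e=sorted(e,key=lambda v:np.hypot(*v)); a=np.degrees(np.arctan2(*e[0][::-1])); a=(a+90)%180-90
        u,v=cv2.moments(c)['m10']/cv2.moments(c)['m00'],cv2.moments(c)['m01']/cv2.moments(c)['m00']
        out.append((np.round(r[0],1),np.round(r[1],1),round(float(a),1),(round(u),round(v)),cv2.contourArea(c)))
    return out
E
python3 - <<'E'
from h import *
f=grab('wrist')
for r in red(f,32): print(r)
P=plane(f,[(296,167),(363,167),(363,294),(298,294)],32); print(P.round(1),P.mean(0))
E
```

```text
(array([459.3, 423.1]), array([49., 28.]), -10.4, (328, 234), 2128.5)
(array([382. , 197.1]), array([43.7, 29. ]), -6.9, (23, 189), 1727.0)
(array([351.8, 664.4]), array([ 8. , 21.4]), 86.7, (635, 29), 193.5)
[[406.2 408.   32. ]
 [415.  456.   32. ]
 [512.6 440.8  32. ]
 [503.3 390.4  32. ]] [459.27750123 423.78517086  32.        ]
```

```bash
python3 -c "
from h import *
to(459.3,423.3,24)"
```

```text
at [457.5 416.3 169.7] yaw 169.7 turn 0 shift cm [-0.07  0.71 14.57] = 3 x [-0.02  0.24  4.86]
```

```bash
python3 -m jog '[[[0,0.7,3],0,1],[[0,0,5],0,1],[[0,0,5],0,1],[[0,0,1.5],0,1],[[0,0,0],0,1]]' 15; python3 -m jog '[[[0,0,0],0,0.3],[[0,0,0],0,0.3],[[0,0,0],0,0.3],[[0,0,0],0,0.3],[[0,0,-3],0,0.3],[[0,0,-5],0,0.3],[[0,0,-6],0,0.3],[[0,0,0],0,0.3]]' 15;  python3 -c "
from h import *
to(459.3,423.3,24)"
```

```text
time_s: 2.1
ee_pos: [455.8, 430.1, 26.4]
ee_rot: [179.5, 0.2, 170.2]
force: [-0.2, 0.8, 0.8]
gripper_width: 91.3
time_s: 3.1
ee_pos: [456.3, 430.1, 175.6]
ee_rot: [179.1, 0.5, 170.2]
force: [-0.4, -0.5, -1.3]
gripper_width: 50.2
at [456.3 430.1 175.6] yaw 170.2 turn 0 shift cm [-0.27 -0.85 15.15] = 3 x [-0.09 -0.28  5.05]
```

```bash
python3 -c "
from h import *
to(430,-370,235)"
```

```text
at [456.3 430.1 175.6] yaw 170.2 turn 0 shift cm [-11.14 -79.18  -7.05] = 15 x [-0.74 -5.28 -0.47]
```

```bash
python3 -m jog '[[[0,0,-4],0,0.3],[[-0.9,-5.3,-2],0,0.3],[[-0.9,-5.3,0],0,0.3],[[-0.9,-5.3,0],0,0.3],[[-0.8,-5.3,0],0,0.3],[[-0.8,-5.3,0],0,0.3],[[-0.8,-5.3,0],0,0.3],[[-0.8,-5.3,0],0,0.3]]'; python3 -m jog '[[[-0.8,-5.3,0],0,0.3],[[-0.8,-5.3,0],0,0.3],[[-0.8,-5.3,0],0,0.3],[[-0.8,-5.3,0],0,0.3],[[-0.8,-5.3,0],0,0.3],[[-0.8,-5.3,0],0,0.3],[[-0.8,-5.3,0],0,0.3],[[0,0,0],0,0.3],[[0,0,0],0,0.3]]';  python3 - <<'E'
from h import *
f=grab('wrist','w2.png')
E
```

```text
time_s: 4.1
ee_pos: [447.3, 44.1, 224.9]
ee_rot: [179.5, 0.0, 170.5]
force: [0.7, -0.0, -0.2]
gripper_width: 50.1
time_s: 5.22
ee_pos: [433.7, -344.5, 210.7]
ee_rot: [179.2, -0.8, 170.1]
force: [-0.9, 1.0, -1.1]
gripper_width: 49.9
```

View pics/w2.png

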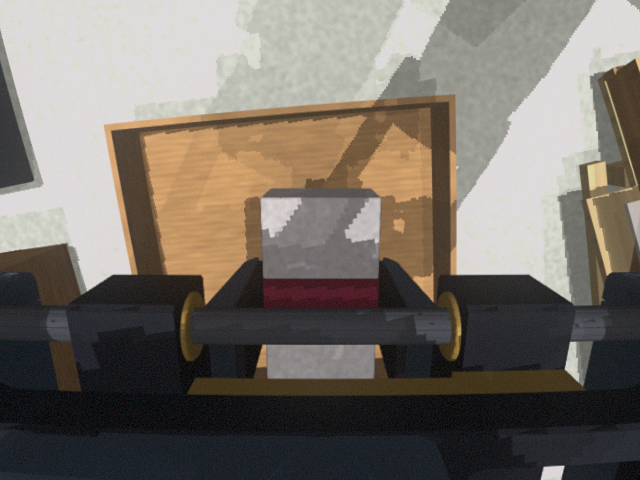

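```bash
python3 - <<'E'
from h import *
f=grab('wrist')
P=plane(f,[(106,126),(455,96),(454,262)],55)[:,:2]; print(P.round(1))
v=P[1]-P[0]; v2=P[2]-P[1]; print(np.hypot(*v),np.degrees(np.arctan2(-v[0],v[1])),np.degrees(np.arctan2(v2[1],v2[0])))
yaw=np.degrees(np.arctan2(-v[0],v[1])); o=fr((P[0]+P[1])/2,yaw,(125,0)); print('tray',o,yaw)
q=fr(o,yaw,(-60,65)); to(q[0],q[1],120,180+yaw if abs(yaw)<90 else yaw)
E
```

```text
[[ 324.8 -489.9]
 [ 349.5 -223.2]
 [ 480.3 -236.9]]
267.82793043779543 -5.283837097819545 -6.003097482281452
tray [ 461.60834494 -368.05146041] -5.283837097819545
at [ 434.1 -344.1  211.2] yaw 170.2 turn -4.5 shift cm [2.92 4.24 9.22] = 2 x [1.46 2.12 4.61]
```

```bash
python3 -m jog '[[[0,0,0],-4.5,0.3],[[1.45,2.1,4],0,0.3],[[1.45,2.1,4],0,0.3],[[0,0,0],0,0.3],[[0,0,0],0,0.3]]';  python3 - <<'E'
from h import *
q=fr((461.6,-368),-5.4,(-62,65)); to(q[0],q[1],34)
E
```

```text
time_s: 5.95
ee_pos: [410.5, -293.5, 133.4]
ee_rot: [179.3, -0.3, 175.3]
force: [1.6, 0.1, -1.1]
gripper_width: 50.1
at [ 410.5 -293.5  133.4] yaw 175.3 turn 0 shift cm [ 0.36 -0.54  9.94] = 2 x [ 0.18 -0.27  4.97]
```

```bash
python3 -m jog '[[[0.2,-0.4,3],0,0.3],[[0,0,4],0,0.3],[[0,0,2],0,0.3],[[0,0,0.4],0,0.3],[[0,0,0],0,0.3]]';  python3 - <<'E'
from h import *
q=fr((461.6,-368),-5.4,(-62,65)); to(q[0],q[1],34)
E
```

```text
time_s: 6.58
ee_pos: [418.8, -305.2, 46.6]
ee_rot: [-179.9, 0.9, 175.4]
force: [-0.2, -0.3, -1.3]
gripper_width: 49.8
at [ 418.8 -305.2   46.6] yaw 175.4 turn 0 shift cm [1.36 0.67 1.24] = 1 x [1.36 0.67 1.24]
```

```bash
python3 -m jog '[[[0.8,0.6,0.9],0,0.3],[[0,0,0.0],0,0.3],[[0,0,0],0,0.3]]';  python3 - <<'E'
from h import *
q=fr((461.6,-368),-5.4,(-62,65)); to(q[0],q[1],34)
E
```

```text
time_s: 6.95
ee_pos: [419.1, -305.7, 44.5]
ee_rot: [-179.0, 2.1, 175.5]
force: [-0.2, -0.2, -0.8]
gripper_width: 49.7
at [ 419.1 -305.7   44.5] yaw 175.5 turn 0 shift cm [1.41 0.74 0.98] = 1 x [1.41 0.74 0.98]
```

```bash
python3 -c "
from h import *
s=telemetry.state(); print(s['qpos'].round(1),s['qvel'].round(1))"; python3 -m jog '[[[1,0,0],0,0.3]]';python3 -m jog '[[[1,0,0],0,0.3]]'; python3 -m jog '[[[0,0,0],0,0.3]]';python3 -m jog '[[[0,0,0],0,0.3]]'
```

```text
[ -37.5   23.8  113.     0.4   40.9 -123.3] [ 0.1 -0.6  0.2 -0.   0.2  0.1]
time_s: 7.08
ee_pos: [409.1, -304.9, 44.3]
ee_rot: [-178.9, 2.1, 175.5]
force: [0.6, 0.1, -1.3]
gripper_width: 50.0
time_s: 7.2
ee_pos: [397.9, -303.5, 43.6]
ee_rot: [-179.0, 2.0, 175.5]
force: [0.1, 0.8, -0.8]
gripper_width: 49.7
time_s: 7.32
ee_pos: [396.3, -302.9, 43.3]
ee_rot: [-179.1, 1.9, 175.5]
force: [0.9, -0.9, -0.9]
gripper_width: 50.4
time_s: 7.45
ee_pos: [396.2, -302.9, 43.2]
ee_rot: [-179.1, 1.9, 175.4]
force: [-0.0, -0.6, -1.2]
gripper_width: 49.7
```

```bash
python3 -m jog '[[[-0.9,0.3,0],0,0.3]]';python3 -m jog '[[[0,0,0.8],0,0.3]]'; python3 -m jog '[[[0,0,0],0,0.3]]'
```

```text
time_s: 7.58
ee_pos: [405.3, -300.5, 43.4]
ee_rot: [-179.1, 1.9, 175.4]
force: [0.3, -0.0, -1.1]
gripper_width: 50.2
time_s: 7.7
ee_pos: [408.1, -301.3, 37.2]
ee_rot: [-179.0, 2.2, 175.4]
force: [-0.1, 4.3, 21.1]
gripper_width: 50.2
time_s: 7.82
ee_pos: [409.1, -301.4, 37.3]
ee_rot: [-179.0, 2.2, 175.4]
force: [0.2, 0.2, -1.0]
gripper_width: 50.0
```

```bash
python3 -m jog '[[[0,0,0],0,0.7],[[0,0,0],0,0.7],[[0,0,0],0,0.7],[[0,0,-3],0,0.7],[[0,0,-5],0,0.7],[[0,0,-5],0,0.7],[[0,0,-2],0,0.7],[[0,0,0],0,0.7],[[0,0,0],0,0.7]]'; python3 - <<'E'
from h import *
s=telemetry.state();print(s['ee_rot'])
f=grab('wrist','w3.png'); print(red(f,37))
S=grab('scene','s3.png'); print(red(S,32,20)); 
E
```

```text
time_s: 8.95
ee_pos: [403.2, -297.7, 189.3]
ee_rot: [-179.1, 2.0, 175.4]
force: [-0.2, -0.3, 0.7]
gripper_width: 63.6
[-179.08017005    2.03518095  175.43690968]
[(array([ 415.5, -301.8]), array([49.8, 28.3]), -4.4, (319, 237), 2076.5)]
[(array([521.6, 848.4]), array([45.4, 73.4]), 2.2, (627, 275), 303.0), (array([562.4, -34. ]), array([20. , 52.5]), 8.7, (272, 272), 124.5), (array([466.2, -30.3]), array([71.3, 30.4]), -78.6, (278, 242), 219.0), (array([392.3, 887.1]), array([63.9, 81.3]), 71.1, (629, 239), 314.5), (array([365.9, 859.1]), array([18.8, 49.3]), 63.0, (616, 230), 50.5), (array([380.5, 192.6]), array([47.2, 26. ]), -5.0, (368, 222), 108.5), (array([ 408.7, -302.1]), array([52.7, 25.5]), -4.6, (176, 220), 112.5), (array([317. , 662.3]), array([11.5, 30.9]), 4.3, (542, 213), 23.0), (array([252.4, 858.2]), array([30.7, 17.8]), -52.8, (603, 201), 21.0), (array([158.3, 856.9]), array([16.6, 37.8]), 66.4, (594, 180), 23.0), (array([106.2, 862.9]), array([30.8, 46.1]), 74.0, (591, 168), 47.0), (array([ 34.6, 966.2]), array([444.9,  61. ]), -90.0, (617, 163), 1026.0), (array([-258.4, -335.1]), array([84.7, 22.1]), -88.5, (213, 83), 56.5), (array([-264.8, -728.4]), array([247.2,  99.6]), -0.2, (107, 80), 724.5), (array([-396. , -455.7]), array([ 89.3, 356.9]), 89.9, (188, 71), 550.5), (array([-521.7, -885.4]), array([238.5, 130.8]), -1.5, (93, 46), 649.0), (array([-617.7, -103. ]), array([93.4, 15.4]), -84.2, (291, 36), 35.5), (array([-907.7,   99.3]), array([123.7,  17.4]), -88.4, (345, 6), 40.5), (array([-739.3, -273.4]), array([438.3, 226.1]), -82.2, (251, 32), 850.0), (array([ -883.7, -1004.6]), array([462.6, 159.7]), -4.3, (101, 7), 1169.0)]
```

View pics/w3.png

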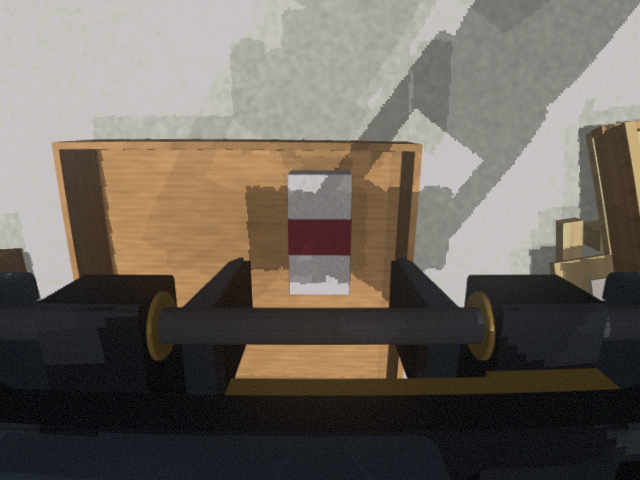

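```bash
python3 -c "
from h import *
to(378,194,165,173.5)"
```

```text
at [ 403.1 -297.7  189. ] yaw 175.4 turn 1.9 shift cm [ 8.14 48.59  1.36] = 9 x [0.9  5.4  0.15]
```

```bash
python3 -m jog '[[[0.9,5.4,0],1,0.8],[[0.9,5.4,0],1,0.8],[[0.9,5.4,0],0,0.8],[[0.9,5.4,0],0,0.8],[[0.9,5.4,0],0,0.8],[[0.9,5.4,0.3],0,0.8],[[0.9,5.4,0.3],0,0.8],[[0.9,4.4,0.3],0,0.8],[[0.4,2.4,0.3],0,0.8],[[0,0,0],0,0.8]]'; python3 -m jog '[[[0,0,0],0,0.9],[[0,0,0],0,0.9]]'; python3 - <<'E'
from h import *
f=grab('wrist','w4.png')
for r in red(f,32):
    if r[4]>1000:
        print(r); to(r[0][0],r[0][1],24,180+r[2])
E
```

```text
time_s: 10.3
ee_pos: [373.5, 166.5, 157.8]
ee_rot: [-179.1, 1.1, 173.2]
force: [0.4, -0.3, 0.4]
gripper_width: 72.8
time_s: 10.55
ee_pos: [372.9, 165.0, 156.9]
ee_rot: [-179.0, 1.0, 173.2]
force: [0.9, 0.4, -0.7]
gripper_width: 82.1
(array([381.5, 193.2]), array([48.9, 27.9]), -6.6, (363, 241), 2393.5)
at [373.  164.9 157. ] yaw 173.2 turn -0.2 shift cm [-0.29  3.14 13.25] = 3 x [-0.1   1.05  4.42]
```

```bash
python3 -m jog '[[[-0.3,3.1,0],0,0.9],[[0,0,0],0,0.9],[[0,0,4],0,0.9],[[0,0,3],0,0.9],[[0,0,0],0,0.9],[[0,0,0],0,0.9]]';python3 -c "
from h import *
to(381.5,193.2,24)"
```

```text
time_s: 11.35
ee_pos: [382.4, 189.8, 87.1]
ee_rot: [-179.0, 1.2, 172.8]
force: [-0.2, 0.6, -0.5]
gripper_width: 82.0
at [382.4 189.8  87.1] yaw 172.8 turn 0 shift cm [0.26 0.44 6.3 ] = 2 x [0.13 0.22 3.15]
```

```bash
python3 -m jog '[[[0.2,0.4,3],0,0.9],[[0,0,2],0,0.9],[[0,0,1],0,0.9],[[0,0,0],0,0.9],[[0,0,0],0,0.9]]';python3 -m jog '[[[0,0,0],0,0.3],[[0,0,0],0,0.3],[[0,0,0],0,0.3],[[0,0,0],0,0.3],[[0,0,0],0,0.3]]' 15
```

```text
time_s: 11.98
ee_pos: [386.8, 194.1, 31.5]
ee_rot: [-179.4, 1.8, 172.7]
force: [-0.5, -0.3, 1.0]
gripper_width: 82.2
time_s: 12.6
ee_pos: [387.6, 194.4, 32.9]
ee_rot: [-179.5, 2.0, 172.7]
force: [0.0, -0.6, -0.5]
gripper_width: 49.9
```

```bash
python3 -m jog '[[[0,0,-3],0,0.3],[[0,0,-5],0,0.3],[[0,0,-5],0,0.3],[[0,0,-2],0,0.3],[[0,0,0],0,0.3]]';python3 -c "
from h import *
q=fr((461.6,-368),-5.4,(-58,-62));to(q[0],q[1],190,174.6)"
```

```text
time_s: 13.22
ee_pos: [381.5, 196.1, 185.8]
ee_rot: [-179.4, 1.8, 172.7]
force: [-0.6, 0.2, -1.9]
gripper_width: 49.7
at [381.5 196.1 185.8] yaw 172.7 turn -1.9 shift cm [ -7.49 -61.61   0.49] = 12 x [-0.62 -5.13  0.04]
```

```bash
python3 -m jog '[[[0,0,0],-1.9,0.3],[[-0.6,-5.3,0],0,0.3],[[-0.6,-5.3,0],0,0.3],[[-0.6,-5.3,0],0,0.3],[[-0.6,-5.3,0],0,0.3],[[-0.6,-5.3,0],0,0.3],[[-0.6,-5.3,0],0,0.3],[[-0.6,-5.3,0],0,0.3],[[-0.6,-5.3,0],0,0.3]]';python3 -m jog '[[[-0.6,-5.3,0],0,0.3],[[-0.6,-5.3,0],0,0.3],[[-0.6,-4.3,0],0,0.3],[[-0.6,-3.3,0],0,0.3],[[0,0,0],0,0.3],[[0,0,0],0,0.3]]';python3 -c "
from h import *
q=fr((461.6,-368),-5.4,(-58,-62));to(q[0],q[1],100,174.6)"
```

```text
time_s: 14.35
ee_pos: [388.2, -239.4, 179.8]
ee_rot: [-179.4, 0.5, 175.8]
force: [1.0, 0.7, -0.8]
gripper_width: 49.7
time_s: 15.1
ee_pos: [393.9, -429.2, 168.4]
ee_rot: [179.8, -0.4, 175.7]
force: [-0.3, -0.3, -0.8]
gripper_width: 49.9
at [ 393.9 -429.2  168.4] yaw 175.7 turn 1.1 shift cm [-0.41  0.5   6.84] = 2 x [-0.21  0.25  3.42]
```

```bash
python3 -m jog '[[[-0.4,0.5,0],1,0.3],[[0,0,4],0,0.3],[[0,0,4],0,0.3],[[0,0,2],0,0.3],[[0,0,0.5],0,0.3],[[0,0,0],0,0.3]]';python3 -c "
from h import *
q=fr((461.6,-368),-5.4,(-58,-62));to(q[0],q[1],41,174.6)"
```

```text
time_s: 15.85
ee_pos: [400.0, -417.0, 62.1]
ee_rot: [179.7, -0.3, 174.9]
force: [-0.3, 0.1, -0.1]
gripper_width: 49.7
at [ 400.  -417.    62.1] yaw 174.9 turn 0.3 shift cm [ 0.12 -0.75  2.11] = 1 x [ 0.12 -0.75  2.11]
```

```bash
python3 -m jog '[[[0.1,-0.7,0.5],0,0.3]]'; python3 -m jog '[[[0,0,1],0,0.3]]';python3 -m jog '[[[0,0,0],0,0.3]]'
```

```text
time_s: 15.98
ee_pos: [399.2, -424.2, 58.4]
ee_rot: [179.8, -0.2, 175.0]
force: [-0.3, 0.5, -1.3]
gripper_width: 49.8
time_s: 16.1
ee_pos: [399.8, -425.4, 49.1]
ee_rot: [180.0, -0.0, 175.0]
force: [0.3, -0.2, -1.2]
gripper_width: 49.8
time_s: 16.23
ee_pos: [399.3, -425.2, 48.5]
ee_rot: [179.9, -0.1, 174.9]
force: [-0.3, -0.3, -2.1]
gripper_width: 50.1
```

```bash
python3 -m jog '[[[0,0,0.6],0,0.3]]';python3 -m jog '[[[0,0,0.3],0,0.3]]';python3 -m jog '[[[0,0,0],0,0.7],[[0,0,0],0,0.7],[[0,0,0],0,0.7],[[0,0,-3],0,0.7],[[0,0,-5],0,0.7],[[0,0,-6],0,0.7],[[0,0,-6],0,0.7],[[0,0,-2],0,0.7],[[0,0,0],0,0.8],[[0,0,0],0,0.9]]'; python3 - <<'E'
from h import *
f=grab('wrist','w5.png')
for r in red(f,37):
    if r[4]>1000: print(r)
# queued top face centre approx, chute o=(459,-31) yaw 5.5
s=194;q=fr((459,-31),5.5,(190,0));to(q[0]-30,q[1],290,185.5)
E
```

```text
time_s: 16.35
ee_pos: [399.7, -425.7, 42.8]
ee_rot: [180.0, -0.0, 174.9]
force: [0.2, 0.3, -1.1]
gripper_width: 50.1
time_s: 16.48
ee_pos: [399.4, -425.5, 39.4]
ee_rot: [179.9, -0.1, 174.9]
force: [-1.4, 0.4, 2.7]
gripper_width: 50.2
time_s: 17.73
ee_pos: [399.6, -425.5, 266.2]
ee_rot: [180.0, -0.0, 174.9]
force: [-0.7, 0.4, -0.1]
gripper_width: 80.0
(array([ 415.4, -301.8]), array([50.3, 27.4]), -4.8, (445, 216), 1316.5)
(array([ 393.1, -424.4]), array([49.4, 27.7]), -5.1, (320, 205), 1387.5)
at [ 399.6 -425.5  266. ] yaw 174.9 turn -10.6 shift cm [-25.71  38.99  -2.39] = 8 x [-3.21  4.87 -0.3 ]
```

```bash
python3 -m jog '[[[0,0,-1],-5.3,1],[[0,0,0],-5.3,1],[[-3.2,4.9,-0.3],0,1],[[-3.2,4.9,-0.3],0,1],[[-3.2,4.9,-0.3],0,1],[[-3.2,4.9,-0.3],0,1],[[-3.2,4.9,-0.3],0,1],[[-3.2,4.9,-0.3],0,1],[[-3.2,4.9,0],0,1],[[-3.2,4,0],0,1]]';python3 -m jog '[[[0,0,0],0,1],[[0,0,0],0,1],[[0,0,0],0,1]]'; python3 - <<'E'
from h import *
f=grab('wrist','w6.png')
E
```

```text
time_s: 19.02
ee_pos: [616.7, -7.9, 277.1]
ee_rot: [179.0, -1.5, -174.6]
force: [1.0, -1.1, -0.2]
gripper_width: 91.3
time_s: 19.4
ee_pos: [616.0, -6.1, 272.1]
ee_rot: [179.0, -2.0, -174.3]
force: [0.2, 0.1, -0.6]
gripper_width: 91.0
```

View pics/w6.png

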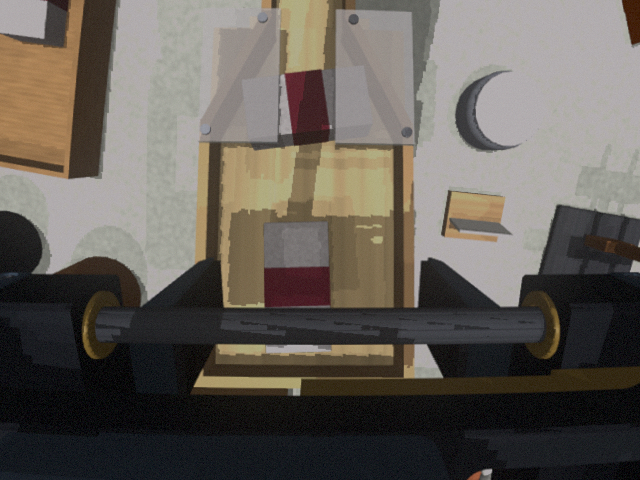

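```bash
cat >> h.py <<'E'
SL=0.28
def onslope(f,px,o,yaw,h):
    """intersect ray with plane h mm above chute floor; returns (s along slope, y) in chute coords"""
    n=np.array([-np.sin(SL),0,np.cos(SL)]); Rz=R.from_euler('z',yaw,degrees=True).as_matrix(); n=Rz@n
    p0=np.array([o[0],o[1],50])+h*n; c,d=ray(f,px); t=((p0-c)@n)/(d@n); P=c+d*t[:,None]
    L=(P-p0)@Rz; return np.c_[L[:,0]/np.cos(SL),L[:,1]]
E
python3 - <<'E'
from h import *
f=grab('wrist')
a=plane(f,[(307.5,144)],119)[0];b=plane(f,[(308,10)],89)[0]
d=(a-b)[:2]; print(a,b,np.hypot(*d),'expect 105.7'); yaw=np.degrees(np.arctan2(d[1],d[0])); print('yaw',yaw)
o=fr(a,yaw,(-89.3,0)); print('o',o, fr(b,yaw,(16.4,0)))
w=plane(f,[(279,144),(336,144)],119); print('slot',np.hypot(*(w[1]-w[0])[:2]))
pts=[(207,144),(411,144),(205,290),(405,290)]
print('walls outer',onslope(f,pts,o,yaw,38).round(1))
print('queued band',onslope(f,[(265,267),(329,267),(329,306),(265,306),(265,222),(329,222)],o,yaw,32).round(1))
print('stuck band/ends',onslope(f,[(285,74),(324,69),(331,140),(293,146),(243,80),(369,65)],o,yaw,32).round(1))
E
```

```text
[546.24380458 -20.02761574 119.        ] [440.62836675 -29.84615014  89.        ] 106.07084578580424 expect 105.7
yaw 5.311233904328273
o [457.32720805 -28.29374311] [456.95795447 -28.32807076]
slot 43.52387719554309
walls outer [[103.8 -77.8]
 [103.   80.6]
 [215.9 -76.9]
 [216.   74. ]]
queued band [[198.5 -32.6]
 [198.5  16.6]
 [228.4  16.6]
 [228.3 -32.4]
 [163.8 -32.9]
 [163.7  16.7]]
stuck band/ends [[ 43.9 -18.4]
 [ 39.4  13. ]
 [ 98.5  18.4]
 [103.5 -11.5]
 [ 49.  -52.1]
 [ 35.4  49.5]]
```

```bash
python3 -c "
from h import *
q=fr((457.2,-28.3),5.3,(200.8,-8));print(q);to(q[0],q[1],230,185.3)"
```

```text
[657.8804841  -17.71778363]
at [616.1  -6.3 272.6] yaw -174.4 turn 0.3 shift cm [-4.2  -1.6   4.09] = 1 x [-4.2  -1.6   4.09]
```

```bash
python3 -m jog '[[[-4.2,-1.6,2],0.3,0.85],[[0,0,2],0,0.85],[[0,0,0],0,0.85],[[0,0,0],0,0.85],[[0,0,0],0,0.85]]'; python3 -c "
from h import *
to(657.9,-17.7,190,185.3)"
```

```text
time_s: 20.12
ee_pos: [658.6, -21.9, 233.8]
ee_rot: [179.1, -1.7, -175.0]
force: [-0.0, 0.4, -0.3]
gripper_width: 77.4
at [658.6 -21.9 233.8] yaw -175.0 turn -0.3 shift cm [-0.1   0.35  4.39] = 1 x [-0.1   0.35  4.39]
```

```bash
python3 -m jog '[[[-0.1,0.35,3],0,0.85],[[0,0,3],0,0.85],[[0,0,0],0,0.85],[[0,0,0],0,0.85]]'; python3 -c "
from h import *
to(657.9,-17.7,138,185.3)"
```

```text
time_s: 20.62
ee_pos: [659.4, -17.5, 178.8]
ee_rot: [179.1, -1.1, -175.0]
force: [0.8, 0.8, 0.7]
gripper_width: 77.3
at [659.4 -17.5 178.8] yaw -175.0 turn -0.3 shift cm [ 0.08 -0.07  4.08] = 1 x [ 0.08 -0.07  4.08]
```

```bash
python3 -m jog '[[[0,0,2.2],0,0.85],[[0,0,1.7],0,0.85],[[0,0,0],0,0.85],[[0,0,0],0,0.85]]'; python3 -m jog '[[[0,0,0],0,0.3],[[0,0,0],0,0.3],[[0,0,0],0,0.3],[[0,0,0],0,0.3],[[0,0,0],0,0.3]]' 15
```

```text
time_s: 21.12
ee_pos: [661.8, -17.1, 144.6]
ee_rot: [179.2, -0.5, -175.0]
force: [-0.1, 0.5, 0.2]
gripper_width: 77.8
time_s: 21.75
ee_pos: [662.6, -17.2, 146.3]
ee_rot: [179.2, -0.3, -175.0]
force: [-0.1, -0.4, -0.4]
gripper_width: 50.7
```

```bash
python3 -m jog '[[[0,0,-2],0,0.3],[[0,0,-4],0,0.3],[[0,0,-5],0,0.3],[[0,0,-2],0,0.3],[[0,0,0],0,0.3]]' 25;python3 -c "
from h import *
q=fr((461.6,-368),-5.4,(62,62));print(q);to(q[0],q[1],255,174.6)"
```

```text
time_s: 22.38
ee_pos: [662.4, -18.8, 276.8]
ee_rot: [179.2, -0.7, -175.0]
force: [-0.2, 0.0, -2.3]
gripper_width: 50.7
[ 529.15955723 -312.10987362]
at [662.4 -18.8 276.8] yaw -175.0 turn 10.4 shift cm [ 10.48 -30.48   1.88] = 6 x [ 1.75 -5.08  0.31]
```

```bash
python3 -m jog '[[[0,0,0],5.2,0.3],[[0,0,0],5.2,0.3],[[1.7,-5,0],0,0.3],[[1.7,-5,0],0,0.3],[[1.7,-5,0],0,0.3],[[1.7,-5,0],0,0.3],[[1.7,-5,0],0,0.3],[[1.5,-4,0],0,0.3],[[0,0,0],0,0.3],[[0,0,0],0,0.3]]';python3 -c "
from h import *
q=fr((461.6,-368),-5.4,(62,62));to(q[0],q[1],120,174.6)"
```

```text
time_s: 23.62
ee_pos: [525.0, -302.4, 256.3]
ee_rot: [178.9, -2.4, 174.4]
force: [0.5, -0.5, -2.3]
gripper_width: 50.4
at [ 525.  -302.4  256.3] yaw 174.4 turn -0.2 shift cm [-1.08 -1.18 13.58] = 3 x [-0.36 -0.39  4.53]
```

```bash
python3 -m jog '[[[-0.8,-1.2,3],0,0.3],[[0,0,5],0,0.3],[[0,0,4],0,0.3],[[0,0,2],0,0.3],[[0,0,0],0,0.3],[[0,0,0],0,0.3]]';python3 -c "
from h import *
q=fr((461.6,-368),-5.4,(62,62));to(q[0],q[1],70,174.6)"
```

```text
time_s: 24.38
ee_pos: [530.2, -304.6, 110.6]
ee_rot: [178.8, -2.4, 175.0]
force: [-1.2, -0.2, -1.5]
gripper_width: 50.5
at [ 530.2 -304.6  110.6] yaw 175.0 turn 0.4 shift cm [-0.14 -0.84  4.04] = 1 x [-0.14 -0.84  4.04]
```

```bash
python3 -m jog '[[[-0.1,-0.8,2],0,0.3],[[0,0,2],0,0.3],[[0,0,0],0,0.3],[[0,0,0],0,0.3]]';python3 -m jog '[[[0,0,0.6],0,0.3]]';python3 -m jog '[[[0,0,0.6],0,0.3]]';python3 -m jog '[[[0,0,0.3],0,0.3]]'
```

```text
time_s: 24.88
ee_pos: [533.4, -312.6, 75.7]
ee_rot: [179.1, -1.8, 175.1]
force: [0.6, -0.9, -1.8]
gripper_width: 50.6
time_s: 25.0
ee_pos: [534.2, -313.0, 71.2]
ee_rot: [179.2, -1.6, 175.1]
force: [-0.3, -0.0, -1.8]
gripper_width: 50.0
time_s: 25.12
ee_pos: [534.3, -313.0, 65.6]
ee_rot: [179.2, -1.6, 175.1]
force: [0.5, 0.1, -1.4]
gripper_width: 50.6
time_s: 25.25
ee_pos: [534.2, -312.8, 62.3]
ee_rot: [179.2, -1.6, 175.1]
force: [0.0, 0.0, -1.8]
gripper_width: 50.2
```

```bash
python3 -m jog '[[[0,0,0.4],0,0.3]]';python3 -m jog '[[[0,0,0.4],0,0.3]]' 8;python3 -m jog '[[[0,0,0.4],0,0.3]]' 3;python3 -m jog '[[[0,0,0.4],0,0.3]]' 3;python3 -m jog '[[[0,0,0.4],0,0.3]]' 3
```

```text
time_s: 25.38
ee_pos: [534.1, -312.8, 58.1]
ee_rot: [179.2, -1.6, 175.1]
force: [0.6, 0.2, -1.9]
gripper_width: 50.0
time_s: 25.5
ee_pos: [534.0, -312.8, 53.8]
ee_rot: [179.2, -1.6, 175.1]
force: [0.3, -0.8, 1.2]
gripper_width: 50.2
time_s: 25.62
ee_pos: [534.2, -312.9, 49.7]
ee_rot: [179.2, -1.5, 175.1]
force: [1.6, 0.0, -0.7]
gripper_width: 50.0
time_s: 25.75
ee_pos: [534.4, -312.9, 45.6]
ee_rot: [179.2, -1.5, 175.1]
force: [0.7, 0.9, -1.0]
gripper_width: 49.8
time_s: 25.88
ee_pos: [534.4, -312.9, 41.5]
ee_rot: [179.2, -1.5, 175.1]
force: [-0.1, 0.2, -1.0]
gripper_width: 49.8
```

```bash
python3 -m jog '[[[0,0,0],0,0.75],[[0,0,0],0,0.75],[[0,0,0],0,0.75],[[0,0,-3],0,0.75],[[0,0,-5],0,0.75],[[0,0,-6],0,0.75],[[0,0,-6],0,0.75],[[0,0,-3],0,0.7],[[0,0,0],0,0.7],[[0,0,0],0,0.7]]'; python3 - <<'E'
from h import *
f=grab('wrist','w7.png')
for r in red(f,37):
    if r[4]>600: print(r)
to(575,308,325,95)
E
```

```text
time_s: 27.12
ee_pos: [539.1, -316.2, 277.2]
ee_rot: [179.2, -1.6, 175.1]
force: [-0.2, -0.2, -0.7]
gripper_width: 63.9
(array([ 526.8, -311.4]), array([48.7, 28.3]), -4.2, (320, 204), 1260.0)
(array([ 415.3, -301.7]), array([50. , 28.5]), -4.7, (320, 87), 1558.5)
(array([ 393. , -423.7]), array([50.7, 28.4]), -5.7, (191, 76), 1576.5)
at [ 539.1 -316.2  277.1] yaw 175.1 turn 80.1 shift cm [61.98  9.06 -2.87] = 12 x [ 5.17  0.75 -0.24]
```

```bash
python3 -m jog '[[[0,0,-2],10,0.6],[[0,0,-2],10,0.6],[[0,0,0],10,0.6],[[0,0,0],10,0.6],[[0,0,0],10,0.6],[[0,0,0],10,0.6],[[0,0,0],10,0.6],[[0,0,0],10,0.6],[[0,0,0],0,0.6],[[0,0,0],0,0.6]]'; python3 -c "
from h import *
to(575,308,325,95)"
```

```text
time_s: 28.42
ee_pos: [535.2, -313.9, 296.5]
ee_rot: [-176.6, -2.3, 92.6]
force: [-0.4, -0.5, -0.3]
gripper_width: 54.8
at [ 535.2 -313.9  296.5] yaw 92.6 turn -2.4 shift cm [61.67  9.35 -0.93] = 12 x [ 5.14  0.78 -0.08]
```

```bash
python3 -m jog '[[[5.1,0.8,-0.3],-1.2,0.6],[[5.1,0.8,-0.3],-1.2,0.6],[[5.1,0.8,0],0,0.6],[[5.1,0.8,0],0,0.6],[[5.1,0.8,0],0,0.6],[[5.1,0.8,0],0,0.6],[[5.1,0.8,0],0,0.6],[[5.1,0.8,0],0,0.6],[[5.1,0.8,0],0,0.6],[[5.1,0.8,0],0,0.6]]';  python3 -m jog '[[[4.1,0.8,0],0,0.6],[[2.5,0,0],0,0.6],[[0,0,0],0,0.6],[[0,0,0],0,0.6],[[0,0,0],0,0.6]]'; python3 -c "
from h import *
grab('wrist','w8.png')
to(575,308,325,95)"
```

```text
time_s: 29.68
ee_pos: [569.7, 212.6, 315.5]
ee_rot: [-176.5, -2.6, 95.9]
force: [0.4, -0.8, 0.1]
gripper_width: 54.5
time_s: 30.3
ee_pos: [570.0, 283.1, 315.5]
ee_rot: [-176.3, -2.5, 96.5]
force: [0.2, -0.7, 0.3]
gripper_width: 54.6
at [570.  282.9 315.6] yaw 96.5 turn 1.5 shift cm [ 2.49  0.66 -0.88] = 1 x [ 2.49  0.66 -0.88]
```

View pics/w8.png

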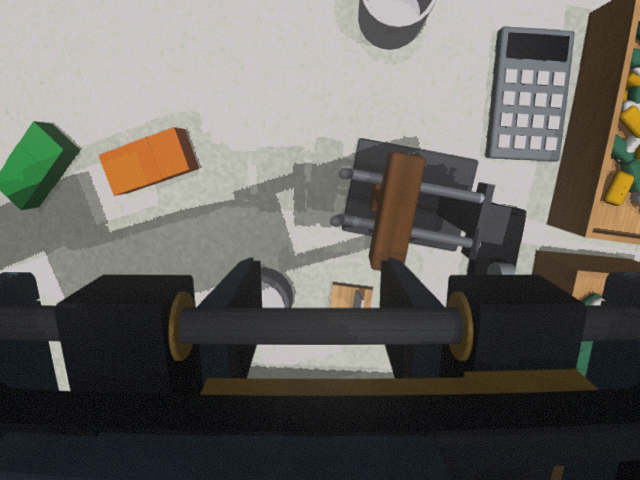

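```bash
python3 - <<'E'
from h import *
f=grab('wrist'); s=telemetry.state(); print(cam(f)[2])
P=plane(f,[(389,154),(423,158),(405,271),(372,266)],199)[:,:2]; print(P.round(1),P.mean(0))
print('len',np.hypot(*(P[0]-P[3])),np.hypot(*(P[1]-P[2])),'wid',np.hypot(*(P[1]-P[0])),np.hypot(*(P[2]-P[3])))
v=(P[0]-P[3]+P[1]-P[2])/2; print('bar yaw',np.degrees(np.arctan2(-v[0],v[1])))
Q=plane(f,[(355,176),(470,196),(348,223),(465,243)],161)[:,:2]; print(Q.round(1))
for a,b in((0,1),(2,3)):
    d=Q[b]-Q[a]; print('rod yaw',np.degrees(np.arctan2(d[1],d[0])))
n=P.mean(0); d=Q.mean(0)-n;print(d)
E
```

```text
[573.81004633 345.52348205 469.91266811]
[[602.1 352.7]
 [625.1 352.9]
 [625.5 273.6]
 [601.9 274.2]] [613.65827252 313.35407597]
len 78.52365780690452 79.23436906274488 wid 22.939368477965434 23.682481524599446
bar yaw 0.06293081282048527
[[582.5 334. ]
 [673.1 329.8]
 [581.9 296.7]
 [676.2 292.6]]
rod yaw -2.6375950269055
rod yaw -2.464744963775498
[14.77417586 -0.08711207]
```

```bash
cat >> h.py <<'E'
def tilt():
    s=telemetry.state(); z=R.from_euler('xyz',s['ee_rot'],degrees=True).as_matrix()[:,2]
    print('t',round(s['time_s'],1),'pos',s['ee_pos'].round(1),'yaw',round(s['ee_rot'][2],1),'toolz tilt deg xy',np.degrees(z[:2]).round(1),'F',np.round(s['force'],1),'w',round(s['gripper_width'],1))
E
cat > t.py <<'E'
from h import *; tilt()
E
python3 t.py; python3 -m jog '[[[0,0,0],7.5,0.6],[[0,0,0],0,0.6],[[0,0,0],0,0.6]]' >/dev/null; python3 t.py; python3 -m jog '[[[0,0,-5],0,0.6],[[0,0,0],0,0.6],[[0,0,0],0,0.6]]'>/dev/null;python3 t.py; python3 -m jog '[[[0,0,2.5],0,0.6],[[0,0,2.5],0,0.6],[[0,0,0],0,0.6],[[0,0,0],0,0.6]]'>/dev/null;python3 t.py; python3 -m jog '[[[0,4,0],0,0.6],[[0,0,0],0,0.6],[[0,0,0],0,0.6]]'>/dev/null;python3 t.py
```

```text
t 30.4 pos [570.1 283.1 315.7] yaw 96.5 toolz tilt deg xy [-3.9  2. ] F [-0.2 -0.4 -0.2] w 54.7
t 30.8 pos [570.5 281.1 316.1] yaw 88.9 toolz tilt deg xy [-3.9  2.1] F [-0.6  0.   0.3] w 54.8
t 31.1 pos [573.3 278.4 365.5] yaw 89.0 toolz tilt deg xy [-4.1  2. ] F [-0.4  0.3  0.2] w 54.6
t 31.6 pos [569.2 279.9 313. ] yaw 89.2 toolz tilt deg xy [-4.2  1.9] F [-0.5 -0.6  0.1] w 54.6
t 32.0 pos [609.9 279.8 312.6] yaw 89.2 toolz tilt deg xy [-4.  2.] F [-1.3 -0.3 -0.8] w 55.1
```

```bash
python3 -c "
from h import *
to(613.7,313.4,250,89)"
```

```text
at [609.9 279.8 312.6] yaw 89.2 turn 0.2 shift cm [3.15 0.77 6.33] = 2 x [1.58 0.39 3.17]
```

```bash
python3 -m jog '[[[1.6,0.4,3],0,0.4],[[1.6,0.4,3],0,0.4],[[0,0,0],0,0.4],[[0,0,0],0,0.4],[[0,0,0],0,0.4]]'; python3 - <<'E'
from h import *
to(613.7,313.4,215,89); tilt()
f=grab('side'); g=grab('scene')
a=f['color'][130:230,250:370]; b=g['color'][190:310,370:490]
im=np.hstack([cv2.resize(a,(400,400*100//120)),np.zeros((333,4,3),np.uint8),cv2.resize(b,(333,333))]); cv2.imwrite('pics/st.png',im[...,::-1])
E
```

```text
time_s: 32.65
ee_pos: [613.2, 314.2, 259.3]
ee_rot: [-176.4, -2.2, 89.3]
force: [0.9, 0.0, 0.1]
gripper_width: 36.3
at [613.2 314.2 259.3] yaw 89.3 turn 0.3 shift cm [-0.24  0.33  4.41] = 1 x [-0.24  0.33  4.41]
t 32.6 pos [613.2 314.2 259.3] yaw 89.3 toolz tilt deg xy [-3.6  2.2] F [0.9 0.  0.1] w 36.3
```

View pics/st.png

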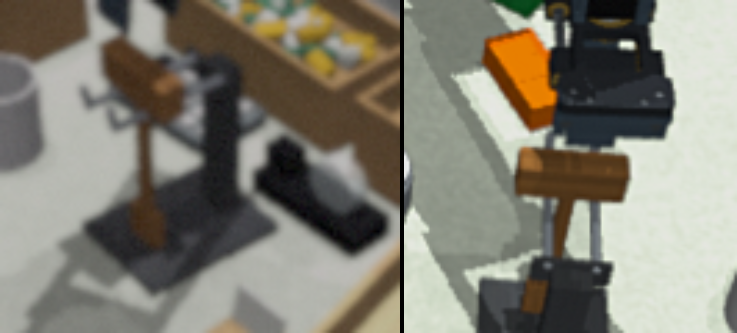

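```bash
python3 -m jog '[[[-0.2,0.3,3],0,0.4],[[0,0,0],0,0.4],[[0,0,0],0,0.4]]' ; python3 - <<'E'
from h import *
to(613.7,313.4,190,89); tilt()
E
```

```text
time_s: 33.12
ee_pos: [615.8, 313.0, 232.5]
ee_rot: [-176.7, -2.3, 89.2]
force: [-0.2, 0.5, 0.5]
gripper_width: 36.2
at [615.8 313.  232.5] yaw 89.2 turn 0.2 shift cm [-0.13  0.03  4.25] = 1 x [-0.13  0.03  4.25]
t 33.1 pos [615.8 313.  232.5] yaw 89.2 toolz tilt deg xy [-3.3  2.4] F [-0.2  0.5  0.5] w 36.2
```

```bash
python3 -m jog '[[[-0.1,0,2],0,0.4],[[0,0,0],0,0.4]]' ; python3 -m jog '[[[0,0,2],0,0.4],[[0,0,0],0,0.4]]' ;python3 - <<'E'
from h import *
to(613.7,313.4,190,89); tilt()
E
```

```text
time_s: 33.38
ee_pos: [615.7, 313.2, 215.1]
ee_rot: [-176.9, -2.4, 89.2]
force: [-0.2, 0.1, -0.5]
gripper_width: 36.5
time_s: 33.62
ee_pos: [616.1, 314.7, 198.4]
ee_rot: [-177.2, -2.6, 89.2]
force: [1.0, -0.8, -0.1]
gripper_width: 36.6
at [616.1 314.7 198.4] yaw 89.2 turn 0.2 shift cm [-0.17 -0.19  0.84] = 1 x [-0.17 -0.19  0.84]
t 33.6 pos [616.1 314.7 198.4] yaw 89.2 toolz tilt deg xy [-2.8  2.6] F [ 1.  -0.8 -0.1] w 36.6
```

```bash
python3 -m jog '[[[-0.2,-0.2,0.7],0,0.4],[[0,0,0],0,0.4]]' ;python3 t.py; python3 -m jog '[[[0,0,0],0,0.2],[[0,0,0],0,0.2],[[0,0,0],0,0.2]]' 10; python3 t.py;python3 -m jog '[[[0,0,0],0,0.2],[[0,0,0],0,0.2]]' 60; python3 t.py
```

```text
time_s: 33.88
ee_pos: [614.8, 313.4, 193.9]
ee_rot: [-177.4, -2.7, 89.2]
force: [-0.4, -0.3, -0.7]
gripper_width: 36.7
t 33.9 pos [614.8 313.4 193.9] yaw 89.2 toolz tilt deg xy [-2.5  2.7] F [-0.4 -0.3 -0.7] w 36.7
time_s: 34.25
ee_pos: [615.1, 313.6, 195.1]
ee_rot: [-177.5, -2.7, 89.2]
force: [0.0, -0.0, -1.5]
gripper_width: 23.9
t 34.2 pos [615.1 313.6 195.1] yaw 89.2 toolz tilt deg xy [-2.4  2.8] F [ 0.  -0.  -1.5] w 23.9
time_s: 34.5
ee_pos: [615.1, 313.6, 194.9]
ee_rot: [-177.5, -2.7, 89.2]
force: [0.2, -0.3, 0.2]
gripper_width: 23.9
t 34.5 pos [615.1 313.6 194.9] yaw 89.2 toolz tilt deg xy [-2.4  2.7] F [ 0.2 -0.3  0.2] w 23.9
```

```bash
python3 -m jog '[[[0,0,-1.5],0,0.2],[[0,0,-1.5],0,0.2],[[0,0,-0.5],0,0.2],[[0,0,0],0,0.2],[[0,0,0],0,0.2]]' 60; python3 t.py
```

```text
time_s: 35.12
ee_pos: [617.1, 311.8, 233.2]
ee_rot: [-177.6, -2.8, 89.2]
force: [-0.6, 0.3, -1.1]
gripper_width: 23.4
t 35.1 pos [617.1 311.8 233.2] yaw 89.2 toolz tilt deg xy [-2.4  2.8] F [-0.6  0.3 -1.1] w 23.4
```

```bash
python3 -m jog '[[[0.3,-2.5,0],0,0.2],[[0.1,-2.5,0],0,0.2],[[0.1,-2.5,0],0,0.2],[[0.1,-3,0],0,0.2],[[0,0,0],0,0.2],[[0,0,-4],0,0.2],[[0,0,-5],0,0.2],[[0,0,-5],0,0.2],[[0,0,-2],0,0.2],[[0,0,0],0,0.2]]' ; python3 t.py; python3 -c "
from h import *
q=fr((457.2,-28.3),5.3,(-15,0));print(q);to(q[0],q[1],400,95.3)"
```

```text
time_s: 36.38
ee_pos: [518.6, 310.6, 396.7]
ee_rot: [-177.3, -2.5, 89.1]
force: [-0.5, -0.0, -1.4]
gripper_width: 23.8
t 36.4 pos [518.6 310.6 396.7] yaw 89.1 toolz tilt deg xy [-2.7  2.5] F [-0.5 -0.  -1.4] w 23.8
[442.26412953 -29.68555881]
at [518.6 310.6 396.7] yaw 89.1 turn -6.2 shift cm [-33.13 -10.81  -1.26] = 7 x [-4.73 -1.54 -0.18]
```

```bash
python3 -m jog '[[[0,0,0],-6.2,0.2],[[-4.2,-1.8,0],0,0.2],[[-4.2,-1.8,0],0,0.2],[[-4.2,-1.8,0],0,0.2],[[-4.2,-1.8,0],0,0.2],[[-4.2,-1.8,0],0,0.2],[[-4.2,-1.8,0],0,0.2],[[-4.2,-1.8,0],0,0.2],[[-3.2,0,0],0,0.2],[[0,0,0],0,0.2]]' ; python3 -m jog '[[[0,0,0],0,0.2],[[0,0,0],0,0.2]]';python3 t.py; python3 -c "
from h import *
q=fr((457.2,-28.3),5.3,(-32,0));print(q);to(q[0],q[1],300,95.3)"
```

```text
time_s: 37.62
ee_pos: [420.5, -36.8, 369.9]
ee_rot: [-176.2, -2.5, 95.4]
force: [0.3, -0.0, -1.0]
gripper_width: 23.7
time_s: 37.88
ee_pos: [420.3, -35.8, 368.4]
ee_rot: [-176.0, -2.6, 95.5]
force: [0.1, -0.5, -1.2]
gripper_width: 24.2
t 37.9 pos [420.3 -35.8 368.4] yaw 95.5 toolz tilt deg xy [-4.2  2.2] F [ 0.1 -0.5 -1.2] w 24.2
[425.33680966 -31.2558588 ]
at [420.3 -35.8 368.4] yaw 95.5 turn 0.2 shift cm [0.09 1.01 6.8 ] = 2 x [0.05 0.51 3.4 ]
```

```bash
python3 -m jog '[[[0.2,1.2,3],0,0.2],[[0,0,3],0,0.2],[[0,0,0],0,0.2],[[0,0,0],0,0.2]]';python3 t.py; python3 - <<'E'
from h import *
f=grab('side'); g=grab('scene')
s=telemetry.state(); p=s['ee_pos']
for n,q in(('side',f),('scene',g)): print(n,proj(q,[p,p+[-13,-1,-163],p+[-13,-1,-180]]).round(1))
a=f['color'][180:360,270:470]; b=g['color'][170:290,220:340]
im=np.hstack([cv2.resize(a,(440,396)),np.zeros((396,4,3),np.uint8),cv2.resize(b,(396,396))]); cv2.imwrite('pics/f1.png',im[:,:800,::-1])
E
```

```text
time_s: 38.38
ee_pos: [429.2, -27.2, 307.6]
ee_rot: [-176.2, -2.6, 95.8]
force: [-0.3, -0.6, -1.2]
gripper_width: 23.6
t 38.4 pos [429.2 -27.2 307.6] yaw 95.8 toolz tilt deg xy [-4.   2.2] F [-0.3 -0.6 -1.2] w 23.6
side [[328.5 219.6]
 [322.  277.7]
 [321.9 282.6]]
scene [[275.9 143.8]
 [279.1 194.6]
 [279.4 199.8]]
```

View pics/f1.png

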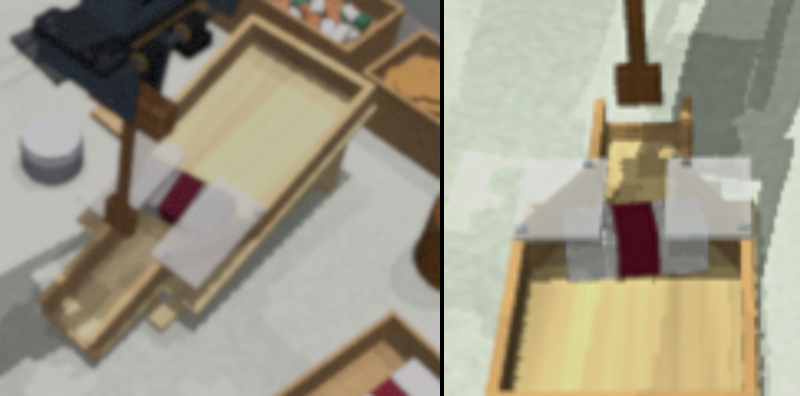

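```bash
python3 - <<'E'
from h import *
f=grab('side'); g=grab('scene')
P=tri([f,g],[(325.5,276.8),(278.8,195.2)]); print(P, proj(f,[P])-[325.5,276.8],proj(g,[P])-[278.8,195.2])
p=telemetry.state()['ee_pos']; print(P-p)
o=np.array([457.2,-28.3]); c,s=np.cos(np.radians(5.3)),np.sin(np.radians(5.3)); d=P[:2]-o; print('foot local',c*d[0]+s*d[1],-s*d[0]+c*d[1])
# check of side calibration bias with slot/cover corner mid: cover_end edge of slot
Q=tri([f,g],[(270+178/2.2,180+183/2.2),(220+(637-444)/3.3,170+205/3.3)]);print(Q)
E
```

```text
[421.76563737 -30.38172414 146.59511391] [[-0.87154708 -0.49154145]] [[-0.79884606  0.38469406]]
[  -7.31993544   -2.82359937 -160.98792703]
foot local -35.475160113015725 1.2002687473268683
[510.44898069 -21.49700847 113.13543338]
```

```bash
python3 -m jog '[[[-0.2,0.1,3],0,0.2],[[-0.1,0.1,2],0,0.2],[[0,0,1.5],0,0.2],[[0,0,0],0,0.2],[[0,0,0],0,0.2]]';python3 t.py
```

```text
time_s: 39.2
ee_pos: [429.5, -28.5, 244.9]
ee_rot: [-176.8, -2.5, 95.7]
force: [0.8, -0.1, -1.0]
gripper_width: 23.6
t 39.2 pos [429.5 -28.5 244.9] yaw 95.7 toolz tilt deg xy [-3.5  2.1] F [ 0.8 -0.1 -1. ] w 23.6
```

```bash
python3 -m jog '[[[-0.05,0,1.2],0,0.2],[[0,0,0],0,0.2]]';python3 t.py; python3 -m jog '[[[0,0,0.5],0,0.2],[[0,0,0],0,0.2]]';python3 t.py
```

```text
time_s: 39.45
ee_pos: [429.4, -28.7, 233.2]
ee_rot: [-176.9, -2.4, 95.7]
force: [0.2, -0.1, -0.7]
gripper_width: 23.5
t 39.5 pos [429.4 -28.7 233.2] yaw 95.7 toolz tilt deg xy [-3.3  2.1] F [ 0.2 -0.1 -0.7] w 23.5
time_s: 39.7
ee_pos: [429.3, -28.5, 228.1]
ee_rot: [-176.9, -2.4, 95.7]
force: [0.4, 0.1, -2.2]
gripper_width: 23.7
t 39.7 pos [429.3 -28.5 228.1] yaw 95.7 toolz tilt deg xy [-3.3  2.1] F [ 0.4  0.1 -2.2] w 23.7
```

```bash
for i in 1; do python3 -m jog '[[[0,0,0.3],0,0.2]]'; python3 -m jog '[[[0,0,0.3],0,0.2]]'; python3 -m jog '[[[0,0,0.2],0,0.2]]'; python3 -m jog '[[[0,0,0.2],0,0.2]]'; done | grep -E 'ee_pos|force'
```

```text
ee_pos: [429.4, -28.4, 225.2]
force: [-0.5, 0.2, -1.2]
ee_pos: [429.2, -28.3, 222.0]
force: [-0.4, -0.6, -2.4]
ee_pos: [429.4, -28.3, 221.0]
force: [-1.7, 0.2, 14.4]
ee_pos: [429.4, -28.2, 221.0]
force: [-3.2, -0.0, 16.7]
```

```bash
cat >> h.py <<'E'
def push(ds,h=3):
    """tool shift (cm) to go to slope distance ds (mm) beyond the touch point (429.4,-28.4,221), h mm above floor"""
    c=np.radians(5.3); d=np.array([np.cos(c)*np.cos(SL),np.sin(c)*np.cos(SL),np.sin(SL)])
    T=np.array([429.4,-28.4,221+h])+ds*d; s=telemetry.state()
    e=s['ee_pos']-T; print('now s',round(float((s['ee_pos']-[429.4,-28.4,221])@d),1),'yerr',round(float(e[1]-e[0]*np.tan(c)),1)); tilt(); to(*T,yaw=95.3,s=s)
E
python3 -m jog '[[[0,0,-0.35],0,0.2]]'; python3 -c "
from h import *
push(40)"
```

```text
time_s: 40.33
ee_pos: [429.6, -28.4, 224.7]
ee_rot: [-177.1, -2.4, 95.7]
force: [0.3, -0.0, -1.2]
gripper_width: 23.3
now s 1.2 yerr 0.0
t 40.3 pos [429.6 -28.4 224.7] yaw 95.7 toolz tilt deg xy [-3.2  2.1] F [ 0.3 -0.  -1.2] w 23.3
at [429.6 -28.4 224.7] yaw 95.7 turn 0.4 shift cm [ 0.04  3.77 -1.22] = 1 x [ 0.04  3.77 -1.22]
```

```bash
python3 -m jog '[[[0,1.3,-0.4],0.4,0.2],[[0,1.3,-0.4],0,0.2],[[0,1.2,-0.4],0,0.2],[[0,0,0],0,0.2]]'; python3 -c "
from h import *
push(60)"
```

```text
time_s: 40.83
ee_pos: [472.0, -24.8, 235.0]
ee_rot: [-177.1, -2.4, 95.3]
force: [-0.0, 0.0, -0.5]
gripper_width: 23.8
now s 44.9 yerr -0.4
t 40.8 pos [472.  -24.8 235. ] yaw 95.3 toolz tilt deg xy [-3.1  2.1] F [-0.   0.  -0.5] w 23.8
at [472.  -24.8 235. ] yaw 95.3 turn 0.0 shift cm [ 0.06  1.47 -0.63] = 1 x [ 0.06  1.47 -0.63]
```

```bash
python3 -m jog '[[[0,0.5,-0.4],0,0.2],[[0,0.5,-0.2],0,0.2],[[0,0.5,-0.2],0,0.2]]'; python3 -c "
from h import *
push(80)"
```

```text
time_s: 41.2
ee_pos: [487.2, -23.6, 242.1]
ee_rot: [-177.0, -2.4, 95.3]
force: [-1.3, -0.4, -0.9]
gripper_width: 23.5
now s 61.6 yerr -0.5
t 41.2 pos [487.2 -23.6 242.1] yaw 95.3 toolz tilt deg xy [-3.2  2.1] F [-1.3 -0.4 -0.9] w 23.5
at [487.2 -23.6 242.1] yaw 95.3 turn 0.0 shift cm [ 0.07  1.86 -0.5 ] = 1 x [ 0.07  1.86 -0.5 ]
```

```bash
python3 -m jog '[[[0.05,1,-0.3],0,0.2]]'|grep force; python3 -m jog '[[[0.05,1,-0.3],0,0.2]]'|grep force; python3 -m jog '[[[0,1,-0.3],0,0.2]]'|grep force; python3 -c "
from h import *
push(110); grab('side','p1.png')"
```

```text
force: [-2.8, -0.5, 0.4]
force: [-2.8, -0.5, 0.8]
force: [-3.4, -0.5, 0.9]
now s 92.0 yerr 0.4
t 41.6 pos [516.4 -19.9 249.7] yaw 95.3 toolz tilt deg xy [-3.7  2.1] F [-3.4 -0.5  0.9] w 23.6
at [516.4 -19.9 249.7] yaw 95.3 turn 0.0 shift cm [-0.02  1.8  -0.58] = 1 x [-0.02  1.8  -0.58]
```

```bash
python3 -m jog '[[[0,1,-0.35],0,0.2]]'|grep force; python3 -m jog '[[[0,1,-0.35],0,0.2]]'|grep force; python3 -m jog '[[[0,1,-0.3],0,0.2]]'|grep force; python3 -c "
from h import *
push(140); f=grab('side'); g=grab('scene')
a=f['color'][160:320,300:460]; b=g['color'][200:320,225:345]
im=np.hstack([cv2.resize(a,(396,396)),np.zeros((396,4,3),np.uint8),cv2.resize(b,(396,396))]); cv2.imwrite('pics/p2.png',im[:,:800,::-1])"
```

```text
force: [-2.9, 0.0, 0.7]
force: [-3.2, 0.3, 0.3]
force: [-3.8, 0.6, 0.6]
now s 126.9 yerr -0.1
t 42.0 pos [550.1 -17.3 258.6] yaw 95.3 toolz tilt deg xy [-3.6  2.1] F [-3.8  0.6  0.6] w 23.6
at [550.1 -17.3 258.6] yaw 95.3 turn 0.0 shift cm [ 0.02  1.31 -0.49] = 1 x [ 0.02  1.31 -0.49]
```

View pics/p2.png

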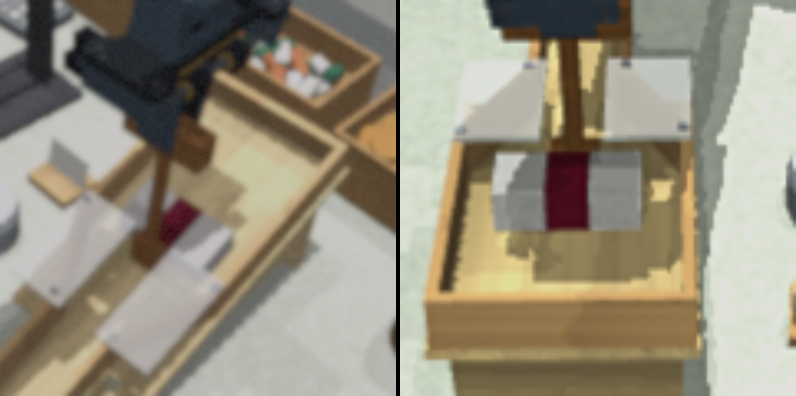

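```bash
python3 -m jog '[[[0,1,-0.4],0,0.2]]'|grep force; python3 -m jog '[[[0,1,-0.4],0,0.2]]'|grep force; python3 -m jog '[[[0,1,-0.35],0,0.2]]'|grep force; python3 -m jog '[[[0,0.3,-0.1],0,0.2]]'|grep force;python3 -c "
from h import *
push(140)"
```

```text
force: [-0.3, 0.0, -2.4]
force: [-0.3, -0.8, -0.8]
force: [-1.0, 0.1, -1.4]
force: [-1.5, 0.0, -1.8]
now s 167.1 yerr -0.7
t 42.6 pos [588.7 -14.3 269.6] yaw 95.3 toolz tilt deg xy [-3.2  2.1] F [-1.5  0.  -1.8] w 23.6
at [588.7 -14.3 269.6] yaw 95.3 turn 0.0 shift cm [ 0.04 -2.5   0.83] = 1 x [ 0.04 -2.5   0.83]
```

```bash
python3 -m jog '[[[0,-0.8,0],0,0.2],[[0,0,-3],0,0.2],[[0,0,-5],0,0.2],[[0,0,-5],0,0.2],[[0,0,-2],0,0.2],[[0,0,0],0,0.2]]'; python3 - <<'E'
from h import *
g=grab('scene'); f=grab('side'); tilt()
for n,q in (('scene',g),('side',f)):
    for r in red(q,130,60):
        if 500<r[0][0]<760 and -90<r[0][1]<70: print(n,r, onslope(q,[r[3]],(457.2,-28.3),5.3,32).round(1))
to(520,310.5,400,89)
E
```

```text
time_s: 43.35
ee_pos: [587.1, -20.9, 424.4]
ee_rot: [-177.2, -2.4, 95.3]
force: [0.3, 0.2, -1.8]
gripper_width: 23.5
t 43.5 pos [586.5 -20.8 422.4] yaw 95.3 toolz tilt deg xy [-3.2  2.1] F [-0.1  0.2 -1.6] w 23.7
scene (array([628.4, -16.9]), array([65.2, 26. ]), -83.9, (274, 267), 256.5) [[192.9  -4.1]]
side (array([604. , -23.2]), array([71.8, 26.2]), -72.6, (380, 239), 185.5) [[163.9  -6.7]]
at [586.5 -20.8 422.4] yaw 95.3 turn 6.3 shift cm [32.88 -7.03  4.02] = 6 x [ 5.48 -1.17  0.67]
```

```bash
python3 -m jog '[[[0,0,0],3.1,0.2],[[0,0,0],3.1,0.2],[[5,-1.5,0],0,0.2],[[5,-1.5,0],0,0.2],[[5,-1.5,0],0,0.2],[[5,-1.2,0],0,0.2],[[5,-1,0],0,0.2],[[4,-1,0],0,0.2],[[0,0,0],0,0.2],[[0,0,0],0,0.2]]';python3 t.py; python3 -c "
from h import *
to(520,317.5,300,89.2)"
```

```text
time_s: 44.7
ee_pos: [508.8, 277.3, 419.2]
ee_rot: [-175.0, -1.6, 88.7]
force: [0.7, 1.6, -1.2]
gripper_width: 23.7
t 44.7 pos [508.8 277.3 419.2] yaw 88.7 toolz tilt deg xy [-5.   1.7] F [ 0.7  1.6 -1.2] w 23.7
at [508.8 277.3 419.2] yaw 88.7 turn -0.5 shift cm [ 3.7   2.11 11.89] = 3 x [1.23 0.7  3.96]
```

```bash
python3 -m jog '[[[1.9,0.8,4],0,0.2],[[1.9,0.8,4],0,0.2],[[0,0,4],0,0.2],[[0,0,3],0,0.2],[[0,0,2],0,0.2],[[0,0,0],0,0.2],[[0,0,0],0,0.2]]';python3 t.py; python3 -c "
from h import *
to(520,317.5,236,89.2)"
```

```text
time_s: 45.58
ee_pos: [513.3, 311.5, 242.4]
ee_rot: [-174.9, -1.4, 88.0]
force: [0.1, -0.2, -1.1]
gripper_width: 23.6
t 45.6 pos [513.3 311.5 242.4] yaw 88.0 toolz tilt deg xy [-5.   1.6] F [ 0.1 -0.2 -1.1] w 23.6
at [513.3 311.5 242.4] yaw 88.0 turn -1.2 shift cm [0.6  0.72 0.6 ] = 1 x [0.6  0.72 0.6 ]
```

```bash
python3 -m jog '[[[0.5,1.5,0],-1.2,0.2],[[0,1.5,0.3],0,0.2],[[0,1.5,0.3],0,0.2],[[0,0,0],0,0.2],[[0,0,0],0,0.2]]';python3 t.py; python3 -c "
from h import *
to(570,315.5,232,89.2)"
```

```text
time_s: 46.2
ee_pos: [561.4, 314.8, 235.5]
ee_rot: [-175.2, -1.6, 89.1]
force: [-0.7, -0.0, -1.5]
gripper_width: 24.1
t 46.2 pos [561.4 314.8 235.5] yaw 89.1 toolz tilt deg xy [-4.8  1.7] F [-0.7 -0.  -1.5] w 24.1
at [561.4 314.8 235.5] yaw 89.1 turn -0.1 shift cm [0.08 0.88 0.28] = 1 x [0.08 0.88 0.28]
```

```bash
python3 -m jog '[[[0.05,1.8,0],0,0.2],[[0,1.8,0.1],0,0.2],[[0,0,0],0,0.2],[[0,0,0],0,0.2]]';python3 t.py; python3 -c "
from h import *
to(615,313.6,200,89.2)"
```

```text
time_s: 46.7
ee_pos: [595.6, 315.1, 232.3]
ee_rot: [-175.1, -1.6, 89.1]
force: [0.9, -0.9, -1.9]
gripper_width: 24.1
t 46.7 pos [595.6 315.1 232.3] yaw 89.1 toolz tilt deg xy [-4.9  1.7] F [ 0.9 -0.9 -1.9] w 24.1
at [595.6 315.1 232.3] yaw 89.1 turn -0.1 shift cm [-0.21  2.21  3.05] = 1 x [-0.21  2.21  3.05]
```

```bash
python3 -m jog '[[[-0.1,1.9,0],0,0.2],[[0,0,0],0,0.2],[[0,0.1,1.5],0,0.2],[[0,0.1,0.8],0,0.2],[[0,0,0],0,0.2]]';python3 t.py; python3 -c "
from h import *
to(615,313.6,197,89.2)"
```

```text
time_s: 47.32
ee_pos: [610.3, 315.1, 206.8]
ee_rot: [-174.9, -1.6, 89.3]
force: [0.8, 0.2, -0.4]
gripper_width: 23.5
t 47.3 pos [610.3 315.1 206.8] yaw 89.3 toolz tilt deg xy [-5.1  1.7] F [ 0.8  0.2 -0.4] w 23.5
at [610.3 315.1 206.8] yaw 89.3 turn 0.1 shift cm [-0.17  0.56  0.93] = 1 x [-0.17  0.56  0.93]
```

```bash
python3 -m jog '[[[-0.15,0.7,0],0,0.2],[[0,0,0.6],0,0.2],[[0,0,0],0,0.2]]';python3 t.py;  python3 -m jog '[[[0,0,0.4],0,0.2]]';python3 t.py;python3 -m jog '[[[0,0,0.3],0,0.2]]';python3 t.py
```

```text
time_s: 47.7
ee_pos: [617.2, 313.6, 200.0]
ee_rot: [-174.9, -1.6, 89.3]
force: [0.2, 0.4, -1.7]
gripper_width: 24.0
t 47.7 pos [617.2 313.6 200. ] yaw 89.3 toolz tilt deg xy [-5.1  1.7] F [ 0.2  0.4 -1.7] w 24.0
time_s: 47.82
ee_pos: [617.1, 313.9, 196.4]
ee_rot: [-175.0, -1.7, 89.3]
force: [0.2, 0.7, -1.0]
gripper_width: 23.3
t 47.8 pos [617.1 313.9 196.4] yaw 89.3 toolz tilt deg xy [-5.   1.7] F [ 0.2  0.7 -1. ] w 23.3
time_s: 47.95
ee_pos: [617.0, 313.9, 195.1]
ee_rot: [-175.1, -1.7, 89.3]
force: [-2.7, -2.9, 12.5]
gripper_width: 23.4
t 48.0 pos [617.  313.9 195.1] yaw 89.3 toolz tilt deg xy [-4.9  1.7] F [-2.7 -2.9 12.5] w 23.4
```

```bash
python3 -m jog '[[[0,0,-0.1],0,0.2],[[0,0,0],0,0.25]]' 5; python3 -m jog '[[[0,0,0],0,0.34],[[0,0,0],0,0.38],[[0,0,0],0,0.42],[[0,0,0],0,0.42],[[0,0,-1],0,0.42],[[0,0,-2],0,0.42],[[0,0,-4],0,0.42],[[0,0,-5],0,0.42],[[0,0,-2],0,0.42],[[0,0,0],0,0.42]]' 5;python3 - <<'E'
from h import *
tilt()
f=grab('side'); g=grab('scene')
a=f['color'][130:230,250:370]; b=g['color'][190:310,370:490]
im=np.hstack([cv2.resize(a,(400,333)),np.zeros((333,4,3),np.uint8),cv2.resize(b,(333,333))]); cv2.imwrite('pics/st2.png',im[...,::-1])
E
```

```text
time_s: 48.2
ee_pos: [617.0, 313.9, 196.4]
ee_rot: [-175.1, -1.7, 89.3]
force: [-0.8, -0.4, -0.3]
gripper_width: 24.1
time_s: 49.45
ee_pos: [629.5, 309.5, 343.1]
ee_rot: [-175.2, -1.8, 89.3]
force: [-0.1, 1.1, -0.2]
gripper_width: 38.0
t 49.5 pos [629.5 309.5 343.1] yaw 89.3 toolz tilt deg xy [-4.7  1.8] F [-0.1  1.1 -0.2] w 38.0
```

View pics/st2.png

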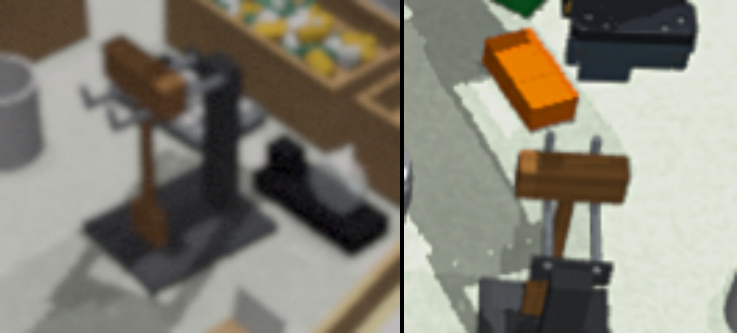

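```bash
python3 -c "
from h import *
q=fr((457.2,-28.3),5.3,(150,-20));to(q[0],q[1],300,95.3)"
```

```text
at [628.8 309.3 340.8] yaw 89.3 turn -6.0 shift cm [-34.13  -4.92   3.53] = 7 x [-4.88 -0.7   0.5 ]
```

```bash
python3 -m jog '[[[0,0,0],-6,0.6],[[-4.9,-0.7,0],0,0.9],[[-4.9,-0.7,0],0,0.9],[[-4.9,-0.7,0],0,0.9],[[-4.9,-0.7,0],0,0.9],[[-4.9,-0.7,0],0,0.9],[[-4.9,-0.7,0],0,0.9],[[-3.5,-0.5,0.5],0,0.9],[[0,0,0],0,0.9],[[0,0,0],0,0.9]]';python3 - <<'E'
from h import *
tilt()
f=grab('wrist','w9.png')
for r in red(f,130,600): print(r, onslope(f,[r[3]],(457.2,-28.3),5.3,32).round(1))
E
```

```text
time_s: 50.8
ee_pos: [606.4, -31.0, 310.0]
ee_rot: [-173.5, -2.2, 95.6]
force: [-0.7, 0.3, -0.4]
gripper_width: 81.9
t 50.8 pos [606.4 -31.  310. ] yaw 95.6 toolz tilt deg xy [-6.7  1.5] F [-0.7  0.3 -0.4] w 81.9
(array([615.5, -17.8]), array([50.6, 28.8]), -86.3, (354, 217), 1717.0) [[173.4  -3.9]]
```

View pics/w9.png

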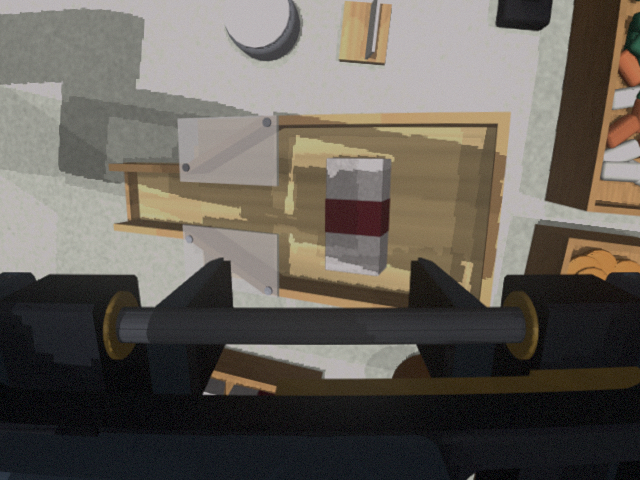

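```bash
python3 -m jog '[[[1.3,0.8,2],0.3,0.75],[[0,0,0],0,0.75],[[0,0,2],0,0.75],[[0,0,0],0,0.75],[[0,0,2],0,0.75],[[0,0,0],0,0.75],[[0,0,2],0,0.75],[[0,0,0],0,0.75],[[0,0,2],0,0.75],[[0,0,0],0,0.75]]';python3 - <<'E'
from h import *
tilt(); q=fr((457.2,-28.3),5.3,(161,-4)); print(q); to(q[0],q[1],180,95.3)
f=grab('wrist')
for r in red(f,128.6,600): print(r)
E
```

```text
time_s: 52.1
ee_pos: [607.6, -10.6, 221.0]
ee_rot: [-174.5, -1.9, 95.8]
force: [0.4, 0.4, -0.7]
gripper_width: 68.3
t 52.1 pos [607.6 -10.6 221. ] yaw 95.8 toolz tilt deg xy [-5.6  1.4] F [ 0.4  0.4 -0.7] w 68.3
[617.88115876 -17.41123421]
at [607.6 -10.6 221. ] yaw 95.8 turn 0.5 shift cm [-0.91  1.35  3.96] = 1 x [-0.91  1.35  3.96]
(array([616.6, -18.3]), array([54.1, 29.5]), -88.9, (344, 268), 3175.0)
```

```bash
python3 -m jog '[[[-0.7,1.3,1.5],0.5,0.75],[[0,0,0],0,0.75],[[0,0,1.5],0,0.75],[[0,0,0],0,0.75],[[0,0,1],0,0.75],[[0,0,0],0,0.75]]';python3 - <<'E'
from h import *
tilt(); to(617.5,-17.4,131,95.3)
E
```

```text
time_s: 52.9
ee_pos: [620.5, -15.8, 180.6]
ee_rot: [-174.9, -1.8, 95.3]
force: [-0.6, 0.7, 0.4]
gripper_width: 68.5
t 52.9 pos [620.5 -15.8 180.6] yaw 95.3 toolz tilt deg xy [-5.2  1.3] F [-0.6  0.7  0.4] w 68.5
at [620.5 -15.8 180.6] yaw 95.3 turn -0.0 shift cm [-0.29  0.12  4.96] = 1 x [-0.29  0.12  4.96]
```

```bash
python3 -m jog '[[[-0.2,0.1,1.5],0,0.75],[[0,0,0],0,0.75],[[0,0,1],0,0.75],[[0,0,0],0,0.75]]' 30;python3 - <<'E'
from h import *
tilt(); to(618.5,-17.4,131,95.3)
E
```

```text
time_s: 53.4
ee_pos: [619.3, -17.2, 153.8]
ee_rot: [-174.9, -1.8, 95.3]
force: [-0.7, 1.1, 0.2]
gripper_width: 68.2
t 53.4 pos [619.3 -17.2 153.8] yaw 95.3 toolz tilt deg xy [-5.2  1.3] F [-0.7  1.1  0.2] w 68.2
at [619.3 -17.2 153.8] yaw 95.3 turn -0.0 shift cm [-0.09  0.12  2.28] = 1 x [-0.09  0.12  2.28]
```

```bash
python3 -m jog '[[[-0.1,0.1,1.2],0,0.75],[[0,0,0],0,0.75]]'; python3 -m jog '[[[0,0,0.6],0,0.75]]' ;python3 -m jog '[[[0,0,0.4],0,0.75]]'; python3 t.py
```

```text
time_s: 53.65
ee_pos: [619.3, -17.9, 141.0]
ee_rot: [-174.9, -1.8, 95.3]
force: [-0.7, 0.2, 0.1]
gripper_width: 68.5
time_s: 53.78
ee_pos: [619.3, -17.7, 135.3]
ee_rot: [-175.0, -1.8, 95.3]
force: [-0.4, -0.2, 0.0]
gripper_width: 68.5
time_s: 53.9
ee_pos: [618.8, -17.6, 131.0]
ee_rot: [-175.0, -1.8, 95.3]
force: [-1.3, -0.5, 9.7]
gripper_width: 68.8
t 53.9 pos [618.8 -17.6 131. ] yaw 95.3 toolz tilt deg xy [-5.1  1.3] F [-1.3 -0.5  9.7] w 68.8
```

```bash
python3 -m jog '[[[0,0,-0.1],0,0.75]]'; python3 -m jog '[[[0,0,0],0,0.4],[[0,0,0],0,0.4],[[0,0,0],0,0.4],[[0,0,0],0,0.4]]' 25; python3 -m jog '[[[0,0,-1],0,0.4],[[0,0,-1],0,0.4],[[0,0,0],0,0.4]]' 30;python3 t.py
```

```text
time_s: 54.02
ee_pos: [618.9, -17.7, 132.0]
ee_rot: [-175.0, -1.8, 95.3]
force: [-0.3, -0.1, 0.1]
gripper_width: 68.4
time_s: 54.52
ee_pos: [617.3, -17.8, 132.2]
ee_rot: [-174.8, -1.8, 95.3]
force: [-2.3, 0.1, -0.2]
gripper_width: 54.7
time_s: 54.9
ee_pos: [620.9, -18.2, 153.3]
ee_rot: [-175.0, -1.8, 95.3]
force: [0.2, -0.8, -1.1]
gripper_width: 54.9
t 54.9 pos [620.9 -18.2 153.3] yaw 95.3 toolz tilt deg xy [-5.1  1.3] F [ 0.2 -0.8 -1.1] w 54.9
```

```bash
python3 -m jog '[[[0,0,-2],0,0.4],[[0,0,-3],0,0.4],[[0,0,-3],0,0.4],[[0,0,-3],0,0.4],[[0,0,-2],0,0.4],[[0,0,0],0,0.4],[[0,0,0],0,0.4]]' 40;python3 - <<'E'
from h import *
tilt(); q=fr((461.6,-368),-5.4,(62,-60)); print(q); to(q[0],q[1],270,84.6)
f=grab('side'); a=f['color'][120:300,300:500]; g=grab('wrist')['color']
im=np.hstack([cv2.resize(a,(400,360)),cv2.resize(g,(400,300))[:,:][np.r_[0:300,[299]*60]]]); cv2.imwrite('pics/l1.png',im[...,::-1])
E
```

```text
time_s: 55.78
ee_pos: [632.6, -21.1, 284.3]
ee_rot: [-174.9, -1.8, 95.3]
force: [-0.4, -0.2, -1.7]
gripper_width: 54.4
t 55.8 pos [632.6 -21.1 284.3] yaw 95.3 toolz tilt deg xy [-5.2  1.4] F [-0.4 -0.2 -1.7] w 54.4
[ 517.67834301 -433.5684333 ]
at [632.6 -21.1 284.3] yaw 95.3 turn 10.7 shift cm [-42.17  -7.53   0.75] = 8 x [-5.27 -0.94  0.09]
```

View pics/l1.png

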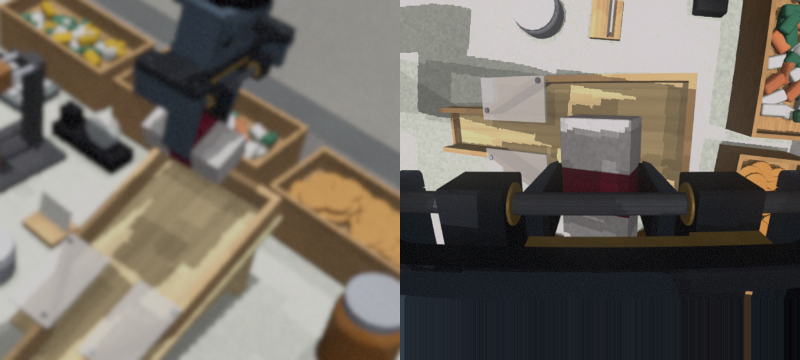

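```bash
python3 -m jog '[[[-2,0,0],5.3,0.4],[[-4,-1,0],5.3,0.4],[[-5,-1,0],0,0.4],[[-5,-1,0],0,0.4],[[-5,-1,0],0,0.4],[[-5,-1,0],0,0.4],[[-5,-1,0],0,0.4],[[-4,-1,0],0,0.4],[[-2,0,0],0,0.4],[[0,0,0],0,0.4]]' 40;python3 - <<'E'
from h import *
tilt(); q=fr((461.6,-368),-5.4,(55,-60)); print(q); to(q[0],q[1],150,84.6)
E
```

```text
time_s: 57.12
ee_pos: [530.1, -391.8, 272.6]
ee_rot: [-173.7, -1.3, 84.5]
force: [0.5, 0.7, -1.3]
gripper_width: 54.4
t 57.1 pos [ 530.1 -391.8  272.6] yaw 84.5 toolz tilt deg xy [-6.1  1.8] F [ 0.5  0.7 -1.3] w 54.4
[ 510.70940925 -432.90967511]
at [ 530.1 -391.8  272.6] yaw 84.5 turn -0.1 shift cm [-4.54 -0.21 12.26] = 3 x [-1.51 -0.07  4.09]
```

```bash
python3 -m jog '[[[-2.2,0,0],0,0.4],[[-2.2,0,0],0,0.4],[[0,0,3],0,0.4],[[0,0,3],0,0.4],[[0,0,3],0,0.4],[[0,0,2],0,0.4],[[0,0,0],0,0.4],[[0,0,0],0,0.4]]';python3 - <<'E'
from h import *
tilt(); q=fr((461.6,-368),-5.4,(55,-60)); to(q[0],q[1],70,84.6)
E
```

```text
time_s: 58.12
ee_pos: [518.0, -436.5, 160.0]
ee_rot: [-174.0, -1.1, 84.9]
force: [-0.4, -0.2, -0.3]
gripper_width: 54.4
t 58.1 pos [ 518.  -436.5  160. ] yaw 84.9 toolz tilt deg xy [-5.9  1.7] F [-0.4 -0.2 -0.3] w 54.4
at [ 518.  -436.5  160. ] yaw 84.9 turn 0.3 shift cm [0.11 0.19 9.03] = 2 x [0.05 0.09 4.52]
```

```bash
python3 -m jog '[[[0.1,0.1,3],0,0.4],[[0,0,3],0,0.4],[[0,0,2],0,0.4],[[0,0,0],0,0.4],[[0,0,0],0,0.4]]';python3 - <<'E'
from h import *
tilt(); q=fr((461.6,-368),-5.4,(55,-60)); to(q[0],q[1],50,84.6)
E
```

```text
time_s: 58.75
ee_pos: [515.9, -437.3, 86.3]
ee_rot: [-174.7, -0.6, 84.9]
force: [0.6, -0.9, -1.0]
gripper_width: 54.2
t 58.8 pos [ 515.9 -437.3   86.3] yaw 84.9 toolz tilt deg xy [-5.2  1.1] F [ 0.6 -0.9 -1. ] w 54.2
at [ 515.9 -437.3   86.3] yaw 84.9 turn 0.3 shift cm [ 0.35 -0.21  3.67] = 1 x [ 0.35 -0.21  3.67]
```

```bash
python3 -m jog '[[[0.35,-0.1,2],0,0.4],[[0,0,0],0,0.4]]'; python3 -m jog '[[[0,0,1],0,0.4]]';python3 -m jog '[[[0,0,0.5],0,0.4]]';python3 -m jog '[[[0,0,0.4],0,0.4]]'
```

```text
time_s: 59.0
ee_pos: [515.2, -434.8, 69.7]
ee_rot: [-175.0, -0.4, 84.9]
force: [0.1, -0.5, -0.6]
gripper_width: 54.5
time_s: 59.12
ee_pos: [515.9, -436.0, 62.0]
ee_rot: [-175.2, -0.2, 84.9]
force: [0.5, 0.0, -0.9]
gripper_width: 54.2
time_s: 59.25
ee_pos: [515.4, -436.0, 57.0]
ee_rot: [-175.2, -0.2, 85.0]
force: [-0.9, 0.5, -1.9]
gripper_width: 54.0
time_s: 59.38
ee_pos: [515.3, -436.2, 53.1]
ee_rot: [-175.3, -0.2, 85.0]
force: [-0.1, 0.3, -1.4]
gripper_width: 53.9
```

```bash
python3 -m jog '[[[0,0,0.4],0,0.4]]'; python3 -m jog '[[[0,0,0.3],0,0.4]]' 10;python3 -m jog '[[[0,0,0.3],0,0.4]]' 5
```

```text
time_s: 59.5
ee_pos: [515.0, -436.2, 48.9]
ee_rot: [-175.3, -0.2, 85.0]
force: [-0.2, 0.9, -0.8]
gripper_width: 53.6
time_s: 59.62
ee_pos: [514.9, -436.6, 46.0]
ee_rot: [-175.3, -0.1, 85.0]
force: [0.5, -0.9, 4.6]
gripper_width: 55.2
time_s: 59.75
ee_pos: [515.6, -436.9, 43.8]
ee_rot: [-175.5, -0.1, 84.9]
force: [2.4, 0.7, 2.5]
gripper_width: 55.4
```

```bash
python3 -m jog '[[[0,0,0],0,0.66],[[0,0,0],0,0.7],[[0,0,0],0,0.75],[[0,0,0],0,0.8],[[0,0,0],0,0.85],[[0,0,-1],0,0.85],[[0,0,-3],0,0.85],[[0,0,-5],0,0.85],[[0,0,-6],0,0.85],[[0,0,-6],0,0.85]]'; python3 -m jog '[[[0,0,-4],0,0.85],[[6,0,0],0,0.85],[[6,0,0],0,0.85],[[6,0,0],0,0.85],[[0,0,0],0,0.85],[[0,0,0],0,0.85]]'; python3 - <<'E'
from h import *
tilt()
o=(461.6,-368); c,s_=np.cos(np.radians(-5.4)),np.sin(np.radians(-5.4))
f=grab('wrist'); g=grab('scene')
for q in (f,g):
  for r in red(q,37,60):
    d=r[0]-np.array(o); l=(c*d[0]+s_*d[1],-s_*d[0]+c*d[1])
    if max(map(abs,l))<140: print(np.round(l,1),r)
a=g['color'][170:330,60:300]; b=g['color'][190:310,370:490]
im=np.hstack([cv2.resize(a,(495,330)),np.zeros((330,4,3),np.uint8),cv2.resize(b,(300,330))]); cv2.imwrite('pics/fin.png',im[...,::-1])
E
```

```text
time_s: 61.0
ee_pos: [530.6, -437.4, 255.4]
ee_rot: [-174.9, -0.5, 84.9]
force: [0.1, -0.5, 0.4]
gripper_width: 77.6
time_s: 61.75
ee_pos: [552.6, -256.1, 309.4]
ee_rot: [-176.0, 0.1, 84.9]
force: [-1.0, -0.2, -0.4]
gripper_width: 77.5
t 61.8 pos [ 552.6 -256.1  309.4] yaw 84.9 toolz tilt deg xy [-4.   0.2] F [-1.  -0.2 -0.4] w 77.5
[-54.6 -73.1] (array([ 400.4, -435.6]), array([26.9, 12.9]), -8.9, (227, 360), 112.0)
[ 63.8 -62.9] (array([ 519.2, -436.6]), array([28.7, 49. ]), 85.7, (321, 355), 791.0)
[59.7 63.4] (array([ 527. , -310.5]), array([49.5, 28.2]), -4.2, (318, 255), 1015.5)
[-52.2  70.2] (array([ 416.2, -293.2]), array([35.8, 28.4]), -4.3, (220, 246), 609.0)
[58.2 64.4] (array([ 525.6, -309.4]), array([51.8, 26.8]), -4.7, (162, 252), 142.5)
[ 69.9 -63.2] (array([ 525.2, -437.5]), array([63.1, 28.4]), -89.2, (113, 249), 158.5)
[-54.3  63.3] (array([ 413.5, -299.9]), array([52.3, 25.4]), -4.6, (177, 220), 112.5)
[-64.1 -61.1] (array([ 392. , -422.8]), array([50.4, 26. ]), -4.6, (134, 212), 102.0)
```

View pics/fin.png

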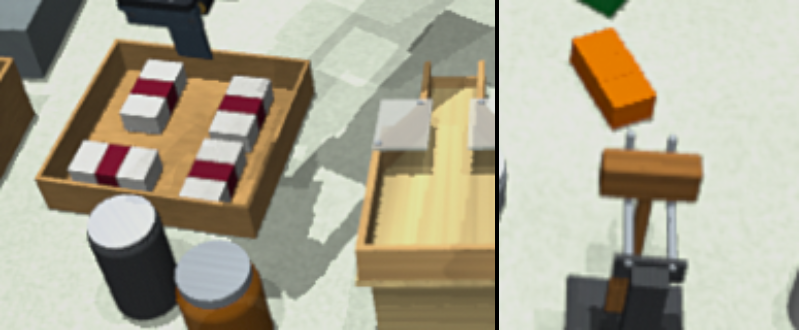

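```bash
python3 -m jog '[[[0,0,0],0,0.85],[[0,0,0],0,0.85]]'; python3 -c "
from h import *
job_done()"
```

```text
time_s: 62.1
ee_pos: [552.3, -259.0, 308.6]
ee_rot: [-176.0, 0.1, 84.6]
force: [-0.3, -0.2, -0.3]
gripper_width: 77.4
the job is handed in; nothing more can be done
```

I handed the job in at about 62 s. All four cartons are in the order tray: the two from the counter, the queued one and the jammed one. The stick is back on its hook. No third carton showed on the counter.

I pushed the jammed carton up the chute with the stick (about 3–4 N) until it was well clear of the covers. Then I hung the stick up and lifted the carton out.

**Last checks:**
- **Cartons:** in the last images they lie flat in one layer. In tray coordinates their middles are at about (-54, 63), (-64, -61), (60, 63) and (64, -63) mm, at least 35 mm inside the limits. I measured this from the images after letting go; I got no speed reading for the cartons.
- **Stick:** it hangs upright and looks the same as at the start. I judged this by eye, not by a measurement.
- **Other objects:** I saw nothing pushed aside, but I did not measure each one against its starting place.

**What did not go cleanly:**
- The jammed carton was gripped across its edges, at about 54 mm instead of 50, because it lay on the slope. It was set down on one edge and settled flat when released.
- The tool's tilt drifted by up to 6.7 degrees from vertical during the moves.
- Contact forces reached about 21 N when the first carton touched the tray floor and about 17 N when the stick felt for the chute floor.
- The scene and wrist cameras disagreed by about 6 mm on the position of the last carton, because the scene camera also saw the side of its band. The tray limits allow for that.

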